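# Gauge the clock cells and lock off the drop chute

## Robot

A 6-joint arm with a two-finger parallel gripper is mounted at the origin on the work surface. World frame = base frame: x ahead of the robot, y to its left, z up, the work surface at z = 0. Lengths are in m, angles in rad, forces in N, time in s.
With the tool pointing down it reaches from about 0.375 to 0.75 m from the base axis. Payload 9 kg.
Tool frame: the origin (TCP) lies midway between the tips of the shut fingers; the grasp point (between the pads) lies 19 mm behind it; z points along the fingers, y is the line along which they close (so a half turn about z gives the same grasp; the last joint's range is limited). The gripper opens to 85 mm and grips with 20 to 120 N. Pads are 22 mm wide; open, the fingers measure 114 mm over their backs; the gripper's body (76 mm by 85 mm) begins 54 mm behind the grasp point. The pads swing forward as they close: fully open they stand 13 mm farther back than shut.
Start: joints at [-1.518, 0.104, 0.097, 1.564, 0, 1.353], TCP at [0.161, -0.578, 0.231] pointing down, gripper open.
Joint ranges: [-2.99, 2.99], [-0.84, 1.86], [-1.1, 1.16], [-1.84, 2.11], [-1.51, 1.56], [-3.14, 3.14]. Speed limits (rad/s): [2.22, 2.22, 2.57, 3.14, 3.14, 3.14].

## Interface

Orientations are given as [roll, pitch, yaw] about the fixed x, y, z axes, in that order (R = Rz(yaw) Ry(pitch) Rx(roll)).
In Python, from station import * gives the robot as it stands.
- The arm moves only by the shell command python3 -m creep 'ROWS' [OPENING] [FORCE]. ROWS is JSON, a list that holds one entry, the list of rows, each a list of 4 numbers: the shift along the tool's x, y, z in m, then the turn about the tool's z in rad. A call has 1 to 12 rows; each row shifts and turns the commanded pose from where the row before left it, along the tool's axes as they then stand; what a row does not reach is not made up. A row lasts 1/12 s, in which the tool goes at most 41.7 mm and 7.16 degrees, less where a joint would pass 70% of its speed; a pose out of reach is approached as far as the arm can. A call is refused whole if a number of a shift passes 0.0417 or a number of a turn 0.125, either way. A call with a gripper value outside its range is refused whole. OPENING is the opening, from 0 (shut) to 1 (fully open), set as the call begins (- or left out, the last holds). The fingers move at their own pace and stop on an object; FORCE is the grip in N (left out, the last holds). Time passes only in rows, so rows that do not move let the fingers close. It gives the time, the measured TCP pose, the force, the opening and the grip force at its end, in the units of the state.
- observe(): the state, without advancing time (a new reading comes with each control period).
- capture(name): name is "scene" or "side" or "wrist"; returns a dict with "color" (400x640x3 uint8, blue, green, red), "range_z" (400x640 float32, m along the optical axis (not along the pixel's ray), 0 where there is no reading), "fov_y" (degrees; the focal length in pixels is half the picture's height over the tangent of half this angle, whatever the lens; pixels are square), "cx", "cy" (the principal point, pixels), "xyz" and "orientation" of the camera in the world. Camera axes: x right, y up, looking along -z (the intrinsics and any distortion apply to the point x, -y, -z); pixel columns grow to the right and rows downward; lengths in m; the calibration is good to about 2 mm. The wrist camera is an equidistant fisheye: a pixel r from the principal point sees the ray r / f radians off the axis. A picture is of the moment at which its call begins.
- finish_job(): hands the job in; it is judged then, once.
The state is a dict: "time_s": time; "joints": joint angles; "joint_vel": joint speeds; "joint_efforts": joint torques, N m; "eef_pos": TCP position; "tcp_rot": TCP orientation; "force": force on the tool from outside, world axes, zero at the start; "wrist_torque": the same for the moment, N m; "opening": finger opening in m; "gripper_force": force on a finger pad.
Only numpy, scipy, OpenCV 4.12 (cv2) and the standard library are available. Lean on these libraries where they do the work, as an engineer would, in place of code of your own. Each camera call takes 0.05 s, during which the arm holds its last target. There are 200 camera calls.

## Task

Slide the chute's gate fully open and gauge every brown clock cell in the round bore: drop each cell that goes through into the chute, and set each swollen cell that will not pass in the aluminium tray. Then slide the gate fully shut, and after that squeeze both sprung clips off their parking stand and let them bite well down, upright, on the lock strip along the chute's near edge so that the gate cannot be opened. Leave the other things on the chest top where they are.

Things in the scene. Friction and masses are not known exactly. Their poses are not given: they have to be found in the camera images.
- chute: fixed drop chute, a grey sheet-steel box 140 (x) x 240 (y) x 170 mm high with a steel top plate; origin at the centre of its underside, own x towards the far side, own y along the gate's track. Hollow and closed below: what goes through the bore stays inside, and there is room for two cells
- bore (a point): centre of the gauge bore at the top face of the chute's plate (170 mm above the table); round hole 54 mm across, plate 12 mm thick, 170 mm of depth below. Bore axis vertical
- gate (a joint): sliding steel gate lying on the chute's top (5 mm thick): 0 = fully shut over the bore, 0.085 m = fully open, grows as it slides towards the chute's -y; clear of the bore above 0.07. Friction about 2 N; stays where left. Starts shut or a little open
- gate_grip (a point): top centre of the black upright block on the gate by which it is slid: 26 mm (chute x) x 16 mm (chute y), 32 mm tall, its top 37 mm above the chute's plate. A steel ear on the gate, 35 mm high, runs beside the lock strip 2 mm from it, so that a clip on the strip stops the gate from opening
- strip: lock strip on the chute's top along its near edge: upright aluminium strip 6 mm thick (x), 135 mm long (y), 40 mm high above the plate, fixed to the chute. Origin at the middle of its top edge, z up. With the gate shut its ear is just past the strip's +y end, out of the way of clips; with it open the ear is beside the strip's middle
- stand: fixed parking stand: base plate 80 (x) x 180 (y) x 12 mm with an upright strip 6 mm thick (x), 170 mm long (y), top edge 70 mm above the table; origin at the centre of the base's underside
- clip1: sprung steel clip like a clothes-peg, parked upright on the stand, 80 g. Origin on its hinge pin (radius 5 mm), z up, y along the pin (along the strip it bites), x the squeeze direction. Two rubber grip bars (12 mm thick, 32 mm along y), centres 40 mm above the pin, 60 mm over their outsides when parked; flat jaws from 13 to 39 mm below the pin, 30 mm wide along y
- clip2: second clip, as clip1. Parked, the pin of each is 20 mm above the stand's strip. Squeezing the bars together (6 N at first, 10 N at 36 mm) opens the jaws; at 36 mm the jaw tips are 27 mm apart and the pin hangs 5 mm lower. Squeezes to about 25 mm, then is solid and held firmly (40 N is fine); let go, it springs shut and bites with about 8 N; off a strip the bars are 68 mm over
- cell_a: brown clock cell, upright cylinder 62 mm tall, about 160 g, origin under its centre, z up. The upper 22 mm and the base are 46 mm across on every cell. It is sound (46 mm all the way) or swollen (belly 60 mm across from 14 to 32 mm above the base, tapering to 46 mm at 6 and 40 mm); names do not tell which; any mixture may occur. 2 to 4 of the four cells are present
- cell_b: another brown clock cell, as cell_a, sound or swollen; may be absent
- cell_c: another brown clock cell, as cell_a, sound or swollen; may be absent
- cell_d: another brown clock cell, as cell_a, sound or swollen; may be absent
- tray: fixed open aluminium tray for swollen cells, 160 (x) x 150 (y) x 30 mm, walls and floor 4 to 5 mm thick, origin at the centre of its underside
- radio_pack: bystander: grey plastic radio pack, 60 x 110 x 34 mm, origin under its centre
- wrench: bystander: bronze terminal wrench 170 mm long lying along its x
- stopper: bystander: black rubber stopper, 36 mm across, 30 mm tall, origin under its centre
- tin_cup: bystander: empty tin cup 76 mm across, 85 mm tall, origin under its centre
Things that resemble listed ones, but are neither listed nor needed, are in the scene too. What is shaped like the cell_d but pink or purple is not meant. What is shaped like the clip2 but red is not meant.

How it is judged:
By the outcome, as a careful person would: the job done as asked, in the order asked, and still so for the second after the job is handed in, with the robot touching nothing.
Of cell_a, cell_b, cell_c, cell_d only 2 to 4 are there at a start; the rules pass over those that are not, and their reading is None.
At some moment in a run one of cell_a, cell_b, cell_c, cell_d may be knocked a few centimetres aside while the robot is not near it.
It also fails if it takes over 210 s, if anything falls off the work surface, if the arm or the gripper's body presses on something with over 40 N, if the wrist force passes 120 N, or if a joint passes its speed limit or range.

## Working session

There is one attempt and no reset: what is moved stays moved. The work goes in short steps, Python scripts to look and compute and a shell command to move; the robot and the scene stay as the last step left them, time stands still between calls to the robot, and variables do not carry over. Pictures are saved under pics/ and viewed, at most 14 in all, crops included, and the job is handed in when it is done.

```bash
ls; mkdir -p pics; python3 - <<'E'
from station import *
import cv2,numpy as np
for n in ["scene","side"]:
    c=capture(n); cv2.imwrite(f"pics/{n}0.png",c["color"]); np.savez(f"pics/{n}0.npz",**c)
    print(n,c["fov_y"],c["cx"],c["cy"],c["xyz"],c["orientation"])
print(observe())
E
```

```text
pics
scene 46.47022152973095 320.3463117308086 191.7901789820593 [ 1.19140951 -0.49728464  1.32412867] [ 0.62236915 -0.01745423  0.96653863]
side 54.85381235229382 321.32895042936326 202.61568160511104 [0.01296243 0.58188547 0.90564728] [ 0.76831671  0.0131434  -2.44032174]
{'time_s': 0.1, 'joints': array([-1.51771571e+00,  1.04617016e-01,  9.65478989e-02,  1.56389803e+00,
       -3.04014370e-05,  1.35308835e+00]), 'joint_vel': array([-1.74313609e-04, -1.09129634e-04,  1.03933198e-03, -5.17434118e-05,
       -1.59052117e-03,  2.16507676e-03]), 'joint_efforts': array([ 4.12557492e-03, -5.58207178e+01,  5.04720783e+01,  1.29748421e-02,
       -3.32781174e-04,  4.07374486e-06]), 'eef_pos': array([ 0.16047412, -0.57783291,  0.23061377]), 'tcp_rot': array([-3.14044290e+00, -2.23205226e-04,  2.70788484e-01]), 'force': array([-1.03391741, -0.14647032, -0.20801063]), 'wrist_torque': array([0.02213598, 0.0234731 , 0.00060771]), 'gripper_force': 0.0, 'opening': 0.0855498333076916}
```

View pics/scene0.png

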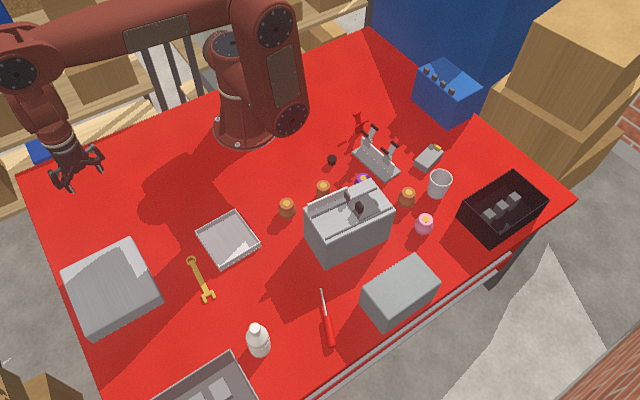

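View pics/side0.png

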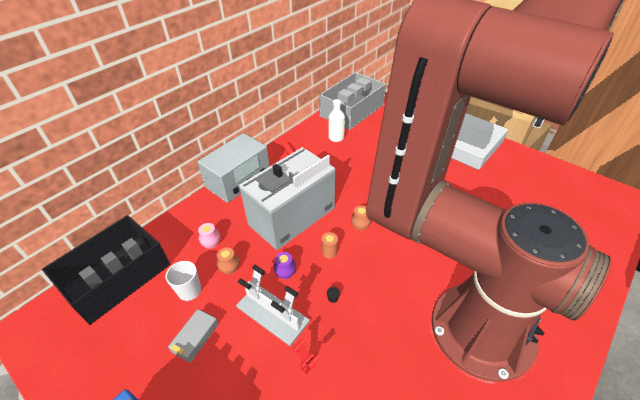

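The scene view shows three brown cells at (287,207), (323,187) and (408,196). The purple (363,180) and pink (425,223) ones are decoys. The chute is at (350,220), the tray at (228,240), and the stand with two dark clips at (377,155). A red clip lies at (358,125). I'll localise everything and check it in one crop.

```bash
cat > h.py <<'E'
import numpy as np, cv2
from scipy.spatial.transform import Rotation as R
def cloud(c):
    h,w=c["range_z"].shape; f=h/2/np.tan(np.radians(float(c["fov_y"]))/2)
    v,u=np.mgrid[:h,:w].astype(float); z=c["range_z"]
    P=np.stack([(u-c["cx"])/f*z,-(v-c["cy"])/f*z,-z],-1)
    return P@R.from_euler("xyz",c["orientation"]).as_matrix().T+c["xyz"]
def plane(c,u,v,z):
    f=400/2/np.tan(np.radians(float(c["fov_y"]))/2)
    d=R.from_euler("xyz",c["orientation"]).as_matrix()@np.array([(u-c["cx"])/f,-(v-c["cy"])/f,-1])
    return c["xyz"]+d*(z-c["xyz"][2])/d[2]
def rect(P):
    (x,y),(a,b),t=cv2.minAreaRect(P[:,:2].astype(np.float32)*1000); return np.round([x,y,a,b,t],1)
E
python3 - <<'E'
from h import *
for n in ["scene","side"]:
    c=dict(np.load(f"pics/{n}0.npz")); P=cloud(c); B=c["color"]; hsv=cv2.cvtColor(B,cv2.COLOR_BGR2HSV)
    H,S,V=[hsv[...,i].astype(int) for i in range(3)]
    box=(P[...,0]>0.2)&(P[...,0]<0.95)&(abs(P[...,1])<0.6)
    def blobs(nm,m,amin=25):
        k,l,s,ce=cv2.connectedComponentsWithStats((m&box).astype(np.uint8))
        for i in range(1,k):
            if s[i,4]>=amin:
                Q=P[l==i]; print(n,nm,ce[i].round(),s[i,4],"rect",rect(Q),"z",np.percentile(Q[:,2],[2,50,98]).round(3))
    z=P[...,2]
    blobs("brown",(H>5)&(H<25)&(S>90)&(z>0.02)&(z<0.09))
    blobs("celltop",(H>5)&(H<28)&(S>60)&(z>0.056)&(z<0.07),10)
    blobs("plate",(z>.165)&(z<.180)&(S<60)&(P[...,0]<.75),60)
    blobs("strip",(z>.19)&(z<.214)&(S<90)&(P[...,0]<.75),15)
    blobs("trayish",(z>.02)&(z<.036)&(S<60),100)
    blobs("standbase",(z>.007)&(z<.018)&(S<60),60)
    blobs("dark",(V<60)&(z>.06)&(z<.25),12)
    I=cv2.resize(B[100:280,180:460] if n=="scene" else B[140:380,150:400],None,fx=2.8 if n=="scene" else 2.4,fy=2.8 if n=="scene" else 2.4,interpolation=cv2.INTER_CUBIC)
    cv2.imwrite(f"pics/{n}0c.png",I)
E
```

```text
scene brown [437. 146.] 30 rect [516.5 516.9  31.9  19.4   1.9] z [0.033 0.039 0.048]
scene brown [363. 177.] 26 rect [488.5 187.9  22.3  19.   79.8] z [0.06  0.065 0.07 ]
scene brown [323. 188.] 186 rect [441.   58.5  41.   50.5  56.7] z [0.026 0.061 0.069]
scene brown [407. 197.] 272 rect [626.  276.7  56.6  54.9  45.9] z [0.022 0.053 0.067]
scene brown [287. 207.] 277 rect [436.2 -86.   55.9  54.   33.4] z [0.023 0.055 0.068]
scene brown [426. 219.] 36 rect [735.9 254.8  19.9  23.6  27.7] z [0.059 0.064 0.072]
scene celltop [363. 177.] 27 rect [490.2 189.3  19.   21.9  79.8] z [0.06  0.065 0.069]
scene celltop [323. 185.] 125 rect [440.8  58.6  40.6  50.4  55.3] z [0.057 0.063 0.069]
scene celltop [408. 192.] 124 rect [624.  280.2  44.5  46.3  49. ] z [0.057 0.062 0.068]
scene celltop [286. 203.] 134 rect [434.4 -82.6  42.5  46.7  58.3] z [0.057 0.063 0.068]
scene celltop [426. 219.] 37 rect [737.  255.1  23.   22.7  62.8] z [0.059 0.064 0.069]
scene plate [350. 211.] 2819 rect [620.8  25.2 241.4 144.7  85.3] z [0.166 0.171 0.178]
scene strip [329. 197.] 248 rect [566.8 -16.8 132.
[... 3682 characters left out ...]
78. 284.] 151 rect [885.7 583.4  35.   66.2  86.9] z [0.007 0.009 0.017]
side standbase [270. 296.] 116 rect [463.2 274.3  80.1  15.5   7.1] z [0.01  0.014 0.017]
side standbase [273. 320.] 1237 rect [425.6 304.4 179.7  80.2   4.3] z [0.009 0.014 0.017]
side standbase [201. 345.] 94 rect [498.9 465.3  21.5 107.7   2.9] z [0.008 0.013 0.018]
side dark [277. 170.] 80 rect [640.1  45.9  27.5  16.1   2.8] z [0.181 0.199 0.21 ]
side dark [109. 259.] 2362 rect [8.382e+02 4.916e+02 1.653e+02 2.165e+02 1.000e-01] z [0.061 0.083 0.102]
side dark [248. 286.] 20 rect [462.7 332.2  13.2   7.6  18.5] z [0.129 0.136 0.14 ]
side dark [279. 306.] 30 rect [371.1 325.1  30.2   7.9   2.1] z [0.132 0.138 0.14 ]
```

View pics/scene0c.png

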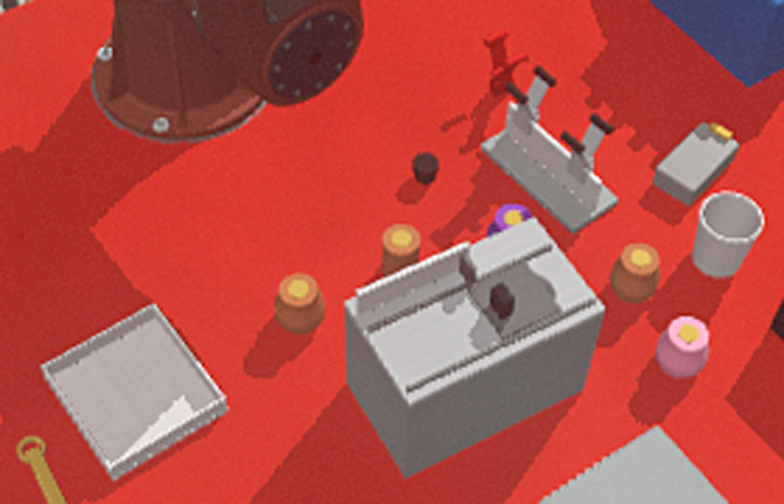

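View pics/side0c.png

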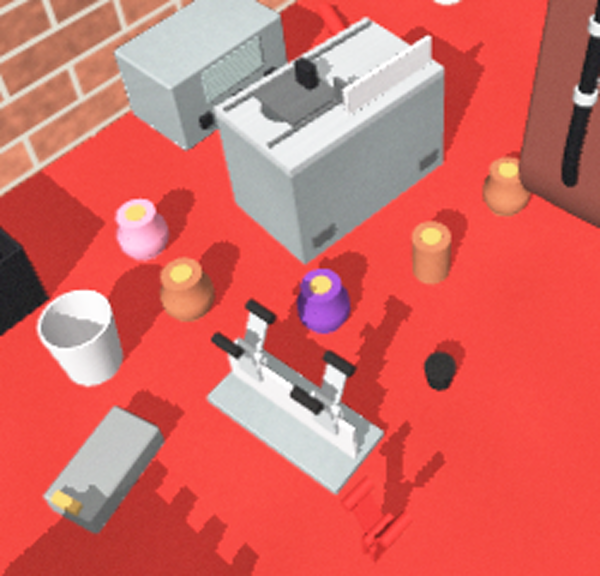

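In the crops the cell at (330,244) in the side view is straight, so sound. The cells at (361,216) and (227,260) have bellies, so swollen. The pink and purple ones are decoys, and so is the red clip. Next I turn the wrist to mid-range.

```bash
cat > go.py <<'E'
# usage: go.py x y z yawdeg [tcp]: prints tool-axis shift (after turning) and turn needed
import sys; from station import observe; import numpy as np
x,y,z,yd=map(float,sys.argv[1:5]); s=observe(); p=s["eef_pos"]; r=s["tcp_rot"]
turn=-((np.radians(yd)-r[2]+np.pi)%(2*np.pi)-np.pi); psi=np.radians(yd); d=np.array([x,y,z])-p
tx=d[0]*np.cos(psi)+d[1]*np.sin(psi); ty=d[0]*np.sin(psi)-d[1]*np.cos(psi)
print("t%.1f pos %s yaw %.1f j1 %.2f j6 %.2f | turn %.3f then shift %.4f %.4f %.4f"%(s["time_s"],p.round(4),np.degrees(r[2]),s["joints"][0],s["joints"][5],turn,tx,ty,-d[2]))
E
Z='[0,0,0,-0.12]'
python3 -m creep '[[[0,0,-0.02,-0.12],[0,0,-0.02,-0.12],[0,0,-0.02,-0.12],[0,0,-0.02,-0.12],[0,0,-0.02,-0.12],[0,0,-0.02,-0.12],[0,0,-0.02,-0.12],[0,0,-0.02,-0.12],[0,0,0,-0.12],[0,0,0,-0.12],[0,0,0,-0.12],[0,0,0,-0.12]]]' 1 30
python3 -m creep '[[[0,0,0,-0.12],[0,0,0,-0.12],[0,0,0,-0.12],[0,0,0,-0.12],[0,0,0,-0.12],[0,0,0,-0.12],[0,0,0,-0.12],[0,0,0,-0.12],[0,0,0,-0.12],[0,0,0,-0.12],[0,0,0,-0.12],[0,0,0,0]]]'
python3 go.py 0.52 0.02 0.42 174.5
```

```text
time_s: 1.1
eef_pos: [0.1605, -0.5781, 0.391]
tcp_rot: [3.142, -0.001, 1.717]
force: [-0.2, -0.2, 0.7]
opening: 0.0851
gripper_force: 0.0
time_s: 2.1
eef_pos: [0.1605, -0.5781, 0.3909]
tcp_rot: [3.141, -0.0, 3.036]
force: [0.2, -0.0, 1.1]
opening: 0.0855
gripper_force: 0.0
t2.1 pos [ 0.1605 -0.5781  0.3909] yaw 174.0 j1 -1.52 j6 -1.41 | turn -0.009 then shift -0.3005 0.6298 -0.0291
```

```bash

python3 -m creep '[[[-0.0167,0.035,-0.0016,0],[-0.0167,0.035,-0.0016,0],[-0.0167,0.035,-0.0016,0],[-0.0167,0.035,-0.0016,0],[-0.0167,0.035,-0.0016,0],[-0.0167,0.035,-0.0016,0],[-0.0167,0.035,-0.0016,0],[-0.0167,0.035,-0.0016,0],[-0.0167,0.035,-0.0016,0]]]' >/dev/null
python3 -m creep '[[[-0.0167,0.035,-0.0016,0],[-0.0167,0.035,-0.0016,0],[-0.0167,0.035,-0.0016,0],[-0.0167,0.035,-0.0016,0],[-0.0167,0.035,-0.0016,0],[-0.0167,0.035,-0.0016,0],[-0.0167,0.035,-0.0016,0],[-0.0167,0.035,-0.0016,0],[-0.0167,0.035,-0.0016,0],[0,0,0,0],[0,0,0,0]]]'
python3 - <<'E'
from station import *
from h import *
c=capture("wrist"); np.savez("pics/w1.npz",**c); cv2.imwrite("pics/w1.png",c["color"])
print(c["fov_y"],c["cx"],c["cy"],c["xyz"],c["orientation"]); print(observe()["eef_pos"],observe()["joints"])
E
```

```text
time_s: 3.77
eef_pos: [0.5294, 0.0164, 0.4192]
tcp_rot: [3.142, -0.002, 3.031]
force: [-0.8, -0.6, 0.0]
opening: 0.0855
gripper_force: 0.0
65.70646984690485 313.43582071804997 198.8166589044715 [0.45118317 0.02450438 0.56223092] [-3.07892187e-01  9.94206490e-04  1.45975271e+00]
[0.52893316 0.01520354 0.41962339] [-2.18459975e-01  3.12008023e-02  3.74978017e-01  1.91556211e+00
 -4.08823260e-04 -1.06437838e-01]
```

View pics/w1.png

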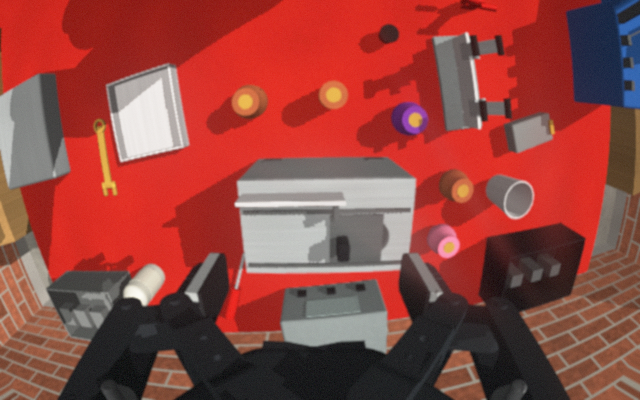

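The wrist view shows the gate plate from about (332,210) to (388,265). The black grip block is at (343,247) and a sliver of the bore shows on the gate's right at (386,236). The clips are at (490,45) and (495,107). I'll measure these.

```bash
cat >> h.py <<'E'
def fish(c,z=None):
    """wrist: world cloud from range, or all pixels cast onto plane z"""
    f=200/np.tan(np.radians(float(c["fov_y"]))/2); v,u=np.mgrid[:400,:640].astype(float)
    a,b=u-c["cx"],v-c["cy"]; r=np.hypot(a,b)+1e-9; t=r/f
    d=np.stack([np.tan(t)*a/r,-np.tan(t)*b/r,-np.ones_like(r)],-1)
    D=d@R.from_euler("xyz",c["orientation"]).as_matrix().T
    s=c["range_z"] if z is None else (z-c["xyz"][2])/D[...,2]
    return c["xyz"]+D*s[...,None]
def blob(m,P,nm,amin=15):
    k,l,s,ce=cv2.connectedComponentsWithStats(m.astype(np.uint8))
    for i in range(1,k):
        if s[i,4]>=amin: Q=P[l==i]; print(nm,ce[i].round(),s[i,4],"rect",rect(Q),"z",np.percentile(Q[:,2],[2,50,98]).round(3))
E
python3 - <<'E'
from h import *
c=dict(np.load("pics/w1.npz")); P=fish(c); z=P[...,2]; g=c["color"].max(-1).astype(int); hsv=cv2.cvtColor(c["color"],cv2.COLOR_BGR2HSV)
box=np.zeros(z.shape,bool); box[150:280,230:425]=1
blob(box&(z>.162)&(z<.182),P,"plate",300)
blob(box&(z>.2)&(z<.216)&(g>100),P,"striptop",30)
blob(box&(z>.19)&(z<.216)&(g<70),P,"grip")
blob(box&(z<.15)&(z>-.02)&(P[...,0]>.57)&(P[...,0]<.68)&(abs(P[...,1]-.03)<.11),P,"hole")
b2=np.zeros(z.shape,bool); b2[20:140,420:560]=1
S=hsv[...,1]
blob(b2&(z>.125)&(z<.15),P,"bars",10)
blob(b2&(z>.062)&(z<.078)&(S<90),P,"standstrip")
blob(b2&(z>.006)&(z<.02)&(S<90),P,"base",60)
I=cv2.resize(c["color"][150:280,230:420],None,fx=4,fy=4,interpolation=cv2.INTER_CUBIC); cv2.imwrite("pics/w1c.png",I)
E
```

```text
plate [328. 225.] 14098 rect [619.4  24.3 241.7 141.8  84.5] z [0.168 0.171 0.177]
striptop [295. 204.] 912 rect [577.1 -19.1 134.4  31.9  84.2] z [0.2   0.21  0.212]
grip [342. 250.] 247 rect [639.5  41.   14.4  25.2  85.5] z [0.192 0.207 0.209]
bars [474.  45.] 168 rect [375.3 273.8  32.2  13.    3.3] z [0.128 0.134 0.137]
bars [499.  45.] 155 rect [372.  320.6  32.7  14.    8. ] z [0.126 0.134 0.137]
bars [507. 108.] 148 rect [472.1 328.2  31.8  12.9   0.5] z [0.125 0.135 0.137]
bars [483. 110.] 163 rect [476.  281.2  33.3  13.2   3.5] z [0.128 0.134 0.137]
standstrip [472.  80.] 491 rect [426.7 299.2 168.3  13.8   4.5] z [0.063 0.069 0.077]
base [449.  82.] 1902 rect [427.7 283.9 178.9  49.9   5.7] z [0.008 0.012 0.018]
```

View pics/w1c.png

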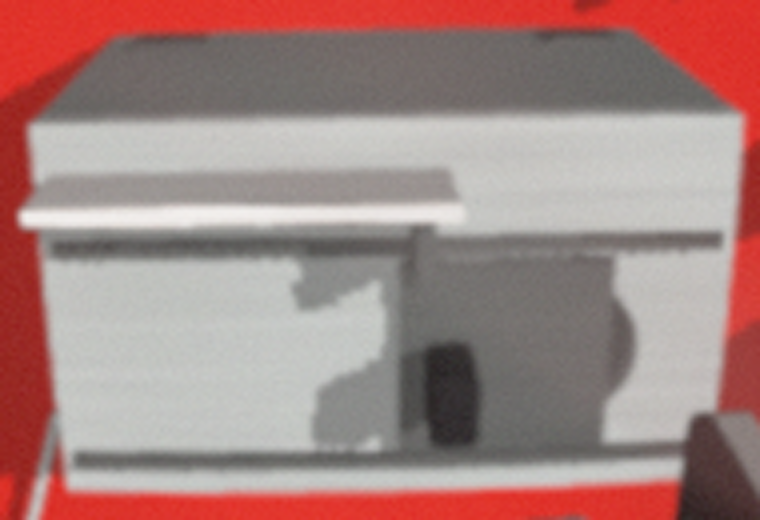

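```bash
python3 - <<'E'
from h import *
c=dict(np.load("pics/w1.npz")); P=fish(c,0.17); yw=np.radians(-5.5); ux=np.array([np.cos(yw),np.sin(yw)]); uy=np.array([-np.sin(yw),np.cos(yw)])
C=np.array([.6195,.0245])
for n,u,v,z in [("bore R edge",388.5,236,.17),("gate R edge",382.5,230,.175),("bore edge top",384,222.5,.17),("gate left",329.5,240,.175)]:
    p=fish(c,z)[int(round(v)),int(round(u)),:2]; print(n,p.round(4),((p-C)@ux).round(4),((p-C)@uy).round(4))
for n,p in [("grip",[.6397,.0412]),("strip",[.577,-.019])]: p=np.array(p); print(n,((p-C)@ux).round(4),((p-C)@uy).round(4))
E
python3 go.py 0.6397 0.0412 0.26 174.5
```

```text
bore R edge [0.6417 0.1092] 0.014 0.0864
gate R edge [0.629  0.0997] 0.0022 0.0758
bore edge top [0.6195 0.1039] -0.0076 0.0791
gate left [0.6353 0.0266] 0.0155 0.0036
grip 0.0185 0.0186
strip -0.0381 -0.0474
t3.8 pos [0.5289 0.0152 0.4196] yaw 173.6 j1 -0.22 j6 -0.11 | turn -0.016 then shift -0.1078 0.0365 0.1596
```

```bash

python3 -m creep '[[[-0.027,0.009,0.03,-0.008],[-0.027,0.009,0.03,-0.008],[-0.027,0.009,0.03,0],[-0.027,0.009,0.03,0],[0,0,0.02,0],[0,0,0.02,0],[0,0,0,0],[0,0,0,0]]]' 0.6 30
python3 go.py 0.6397 0.0412 0.181 174.5
```

```text
time_s: 4.48
eef_pos: [0.6391, 0.0383, 0.2598]
tcp_rot: [-3.141, -0.002, 3.044]
force: [-0.2, 0.4, 0.8]
opening: 0.0513
gripper_force: 0.0
t4.5 pos [0.6391 0.0383 0.2598] yaw 174.4 j1 -0.14 j6 -0.05 | turn -0.002 then shift -0.0003 0.0029 0.0788
```

```bash

python3 -m creep '[[[0,0.003,0.02,0],[0,0,0.02,0],[0,0,0.02,0],[0,0,0.018,0],[0,0,0,0],[0,0,0,0]]]'
python3 -m creep '[[[0,0,0,0],[0,0,0,0],[0,0,0,0],[0,0,0,0],[0,0,0,0],[0,0,0,0],[0,0,0,0],[0,0,0,0]]]' 0 40
python3 go.py 0.6397 0.0412 0.181 174.5
```

```text
time_s: 4.98
eef_pos: [0.6403, 0.0419, 0.1839]
tcp_rot: [-3.141, 0.001, 3.045]
force: [0.4, 0.8, 0.8]
opening: 0.0511
gripper_force: 0.0
time_s: 5.65
eef_pos: [0.6411, 0.0425, 0.1842]
tcp_rot: [-3.141, 0.003, 3.047]
force: [-1.0, 0.0, 6.1]
opening: 0.0152
gripper_force: 42.0
t5.7 pos [0.6411 0.0425 0.1842] yaw 174.6 j1 -0.14 j6 -0.04 | turn 0.001 then shift 0.0013 -0.0014 0.0032
```

```bash

python3 -m creep '[[[0,-0.01,0,0],[0,-0.01,0,0],[0,-0.01,0,0],[0,-0.01,0,0],[0,-0.01,0,0],[0,-0.008,0,0],[0,0,0,0],[0,0,0,0]]]'
for i in 1 2 3 4; do python3 -m creep '[[[0,-0.002,0,0],[0,-0.001,0,0],[0,0,0,0]]]' | grep -E 'eef|force'; done
```

```text
time_s: 6.32
eef_pos: [0.6355, -0.0164, 0.1842]
tcp_rot: [-3.14, 0.003, 3.046]
force: [-0.8, -1.0, 8.0]
opening: 0.0151
gripper_force: 42.1
eef_pos: [0.6353, -0.0185, 0.1842]
force: [-0.1, 0.7, 6.2]
gripper_force: 42.1
eef_pos: [0.6351, -0.0212, 0.1842]
force: [-0.7, 1.8, 7.5]
gripper_force: 42.1
eef_pos: [0.635, -0.0214, 0.1842]
force: [2.4, 14.4, 6.7]
gripper_force: 42.1
eef_pos: [0.635, -0.0215, 0.1841]
force: [4.6, 28.2, 7.8]
gripper_force: 42.4
```

```bash

python3 -m creep '[[[0,0.005,0,0],[0,0,0,0]]]' | grep -E 'eef|force'
python3 -m creep '[[[0,0,0,0],[0,0,0,0],[0,0,0,0],[0,0,0,0],[0,0,-0.02,0],[0,0,-0.03,0],[0,0,-0.03,0],[0.02,0,-0.03,0],[0.03,0.01,-0.03,0],[0.03,0.03,-0.03,0],[0.02,0.02,-0.03,0],[0,0,0,0]]]' 0.6
python3 -m creep '[[[0,0,0,0],[0,0,0,0]]]' >/dev/null
python3 - <<'E'
from station import *
from h import *
c=capture("wrist"); np.savez("pics/w2.npz",**c); P=fish(c); z=P[...,2]; B=c["color"]
print(observe()["eef_pos"])
yw=np.radians(-5.5); ux=np.array([np.cos(yw),np.sin(yw)]); uy=np.array([-np.sin(yw),np.cos(yw)])
C=np.array([.6195,.0245]); X=(P[...,:2]-C)@ux; Y=(P[...,:2]-C)@uy
g=B.max(-1).astype(int)
near=(P[...,0]>.5)&(P[...,0]<.75)&(abs(P[...,1]-.03)<.15)
blob(near&(z>.162)&(z<.182),P,"plate",300)
blob(near&(z>.206)&(z<.214)&(g>100),P,"striptop",30)
blob((P[...,0]>.5)&(z>.195)&(z<.216)&(g<70)&near,P,"grip")
m=near&(z<.15)&(abs(X)<.055)&(abs(Y)<.11)
P17=fish(c,0.17); blob(m,P17,"hole on z=.17",50)
k,l,s,ce=cv2.connectedComponentsWithStats(m.astype(np.uint8)); i=1+np.argmax(s[1:,4]); print(s[i])
h,_=cv2.findContours((l==i).astype(np.uint8),0,1); q=max(h,key=len)[:,0]; pts=P17[q[:,1],q[:,0],:2]; print("circ",cv2.minEnclosingCircle(pts.astype(np.float32)*1000))
cv2.imwrite("pics/w2.png",B)
hsv=cv2.cvtColor(B,cv2.COLOR_BGR2HSV); H,S=hsv[...,0],hsv[...,1]
blob((H>5)&(H<28)&(S>60)&(z>.056)&(z<.07),P,"celltop",40)
E
```

```text
eef_pos: [0.6351, -0.0211, 0.1842]
force: [-1.0, 2.4, 7.5]
gripper_force: 42.4
time_s: 8.48
eef_pos: [0.5452, 0.0429, 0.3823]
tcp_rot: [3.141, 0.008, 3.049]
force: [0.7, -0.5, 1.1]
opening: 0.0513
gripper_force: 0.0
[0.54706019 0.03964383 0.37348711]
plate [310. 221.] 14784 rect [619.3  24.3 241.6 141.3  84.4] z [0.168 0.171 0.177]
striptop [266. 202.] 774 rect [567.6 -17.8 133.4  12.4  84.6] z [0.207 0.21  0.212]
grip [269. 257.] 271 rect [634.3 -20.6  14.3  25.8  87.3] z [0.197 0.207 0.209]Traceback (most recent call last):
  File "<stdin>", line 14, in <module>
    return _wrapfunc(a, 'argmax', axis=axis, out=out, **kwds)
    return bound(*args, **kwds)
ValueError: attempt to get argmax of an empty sequence
```

```bash
python3 - <<'E'
from h import *
c=dict(np.load("pics/w2.npz")); B=c["color"]; P=fish(c); P17=fish(c,.17)
cv2.imwrite("pics/w2.png",B[60:300,180:580]); cv2.imwrite("pics/w2.png",cv2.resize(B[60:300,200:580],None,fx=2,fy=2))
z=P[...,2]; g=B.max(-1).astype(int)
near=(P17[...,0]>.58)&(P17[...,0]<.69)&(P17[...,1]>.03)&(P17[...,1]<.14)
print(np.percentile(g[near],[2,10,25,50,75]),np.percentile(z[near],[0,2,10,50]))
m=near&(g<130); blob(m,P17,"dark on .17",40); blob(near&(z<.165)|near&(c["range_z"]==0),P17,"hole",20)
hsv=cv2.cvtColor(B,cv2.COLOR_BGR2HSV); H,S=hsv[...,0],hsv[...,1]
blob((H>5)&(H<28)&(S>60)&(z>.056)&(z<.07),P,"celltop",40)
E
```

```text
[ 48.  86. 119. 194. 204.] [-0.00181582  0.00607238  0.06853141  0.17058426]
dark on .17 [352. 244.] 1944 rect [642.7  80.9 110.2  90.   84.4] z [0.17 0.17 0.17]
dark on .17 [391. 263.] 176 rect [676.  128.8  31.9  13.8  20.3] z [0.17 0.17 0.17]
hole [354. 240.] 1107 rect [637.6  81.6  48.1  52.9  49. ] z [0.17 0.17 0.17]
celltop [319.  83.] 762 rect [439.9  56.2  44.3  44.6  40.4] z [0.06  0.063 0.065]
celltop [224.  90.] 707 rect [432.8 -84.8  45.9  44.8  65.1] z [0.059 0.063 0.065]
celltop [410. 112.] 176 rect [491.1 188.7  22.9  21.2  87.6] z [0.062 0.063 0.065]
celltop [461. 190.] 517 rect [622.8 277.9  46.   44.5  19.9] z [0.057 0.062 0.065]
celltop [445. 253.] 117 rect [733.8 254.   23.4  23.4  28.6] z [0.062 0.064 0.065]
celltop [619. 361.] 135 rect [1423.8 1227.3  333.4   24.2   85.7] z [0.057 0.063 0.07 ]
celltop [573. 387.] 157 rect [1421.9  920.5  259.7    9.5   89.6] z [0.056 0.063 0.07 ]
celltop [ 18. 391.] 106 rect [ 1433.6 -1479.3    35.6   445.2     7.8] z [0.056 0.063 0.07 ]
```

View pics/w2.png

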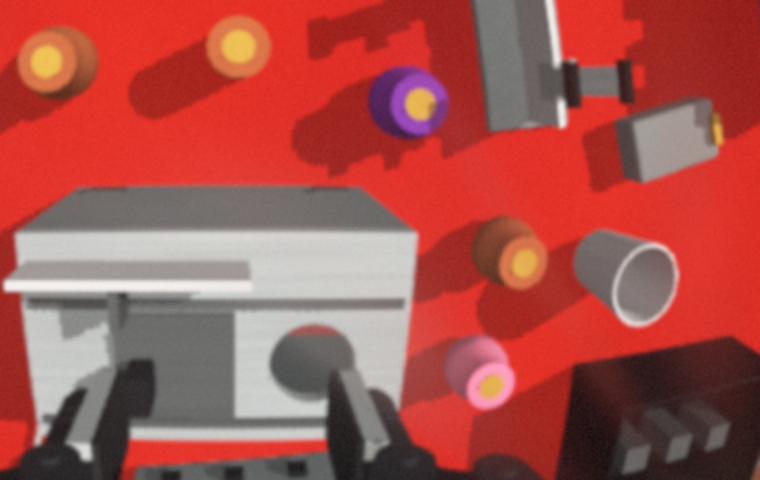

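```bash

python3 go.py 0.44 0.0575 0.20 174.5
python3 -m creep '[[[0.021,0.002,0,0],[0.021,0.002,0,0],[0.021,0.002,0,0],[0.021,0.002,0.03,0],[0.021,0.002,0.04,0],[0,0,0.04,0],[0,0,0.04,0],[0,0,0.03,0],[0,0,0,0],[0,0,0,0]]]' 1 30
python3 go.py 0.44 0.0575 0.040 174.5
python3 - <<'E'
from station import *
from h import *
c=capture("wrist"); P=fish(c); P17=fish(c,.17); z=P[...,2]; cv2.imwrite("pics/w3.png",c["color"])
near=(P17[...,0]>.58)&(P17[...,0]<.69)&(P17[...,1]>.03)&(P17[...,1]<.14)
m=near&(z<.167); blob(m,P17,"hole",50)
# circle fit
yw=np.radians(-5.5)
k,l,s,ce=cv2.connectedComponentsWithStats(m.astype(np.uint8))
i=1+np.argmax(s[1:,4]); h,_=cv2.findContours((l==i).astype(np.uint8),0,1); q=max(h,key=len)[:,0]; p=P17[q[:,1],q[:,0],:2]*1000
A=np.c_[2*p,np.ones(len(p))]; x=np.linalg.lstsq(A,(p**2).sum(1),rcond=None)[0]; print("fit",x[:2],np.sqrt(x[2]+x[0]**2+x[1]**2))
E
```

```text
t8.7 pos [0.5471 0.0396 0.3735] yaw 174.5 j1 -0.17 j6 -0.07 | turn 0.001 then shift 0.1083 0.0075 0.1735
time_s: 9.53
eef_pos: [0.4437, 0.0594, 0.1963]
tcp_rot: [3.141, -0.004, 3.046]
force: [0.3, -0.1, 0.4]
opening: 0.0855
gripper_force: 0.0
t9.5 pos [0.4437 0.0594 0.1963] yaw 174.5 j1 -0.16 j6 -0.06 | turn 0.000 then shift 0.0035 -0.0023 0.1563Traceback (most recent call last):
  File "<stdin>", line 9, in <module>
    return _wrapfunc(a, 'argmax', axis=axis, out=out, **kwds)
    return bound(*args, **kwds)
ValueError: attempt to get argmax of an empty sequence
```

```bash

python3 -m creep '[[[0.003,-0.002,0.03,0],[0,0,0.03,0],[0,0,0.03,0],[0,0,0.03,0],[0,0,0.02,0],[0,0,0.016,0],[0,0,0,0],[0,0,0,0],[0,0,0,0]]]'
python3 -m creep '[[[0,0,0,0],[0,0,0,0],[0,0,0,0],[0,0,0,0],[0,0,0,0],[0,0,0,0],[0,0,0,0],[0,0,0,0]]]' 0 30
python3 -m creep '[[[0,0,-0.02,0],[0,0,-0.04,0],[0,0,-0.04,0],[0,0,-0.04,0],[0,0,-0.04,0],[0,0,-0.04,0],[0,0,-0.04,0],[0,0,0,0],[0,0,0,0],[0,0,0,0]]]'
python3 - <<'E'
from station import *
from h import *
for n in ["wrist","scene"]:
    c=capture(n); P=fish(c) if n=="wrist" else cloud(c); z=P[...,2]
    if n=="wrist": P17=fish(c,.17); cv2.imwrite("pics/w4.png",c["color"])
    else:
        P17=np.array([[plane(c,u,v,.17) for u in range(300,410)] for v in range(160,270)]); z=z[160:270,300:410]
    near=(P17[...,0]>.60)&(P17[...,0]<.69)&(P17[...,1]>.045)&(P17[...,1]<.125)
    m=near&(z<.166); blob(m,P17,n+"hole",40)
    k,l,s,ce=cv2.connectedComponentsWithStats(m.astype(np.uint8))
    if k<2: continue
    i=1+np.argmax(s[1:,4]); h,_=cv2.findContours((l==i).astype(np.uint8),0,1); q=max(h,key=len)[:,0]; p=P17[q[:,1],q[:,0],:2]*1000
    A=np.c_[2*p,np.ones(len(p))]; x=np.linalg.lstsq(A,(p**2).sum(1),rcond=None)[0]; print("fit",x[:2],np.sqrt(x[2]+x[0]**2+x[1]**2))
E
```

```text
time_s: 10.33
eef_pos: [0.4436, 0.0575, 0.0445]
tcp_rot: [-3.141, 0.003, 3.047]
force: [0.1, 0.0, 0.1]
opening: 0.0854
gripper_force: 0.0
time_s: 11.0
eef_pos: [0.4424, 0.0578, 0.043]
tcp_rot: [-3.141, 0.002, 3.047]
force: [-0.4, -0.2, 4.6]
opening: 0.0446
gripper_force: 30.2
time_s: 11.83
eef_pos: [0.4417, 0.058, 0.3012]
tcp_rot: [-3.142, -0.001, 3.047]
force: [0.2, -0.5, -3.0]
opening: 0.0447
gripper_force: 31.9
wristhole [349. 336.] 326 rect [622.5  79.4  43.3  19.6  89.5] z [0.17 0.17 0.17]
fit [625.97008629  80.34153143] 15.179179199989605
scenehole [69. 45.] 196 rect [642.3  84.3  49.1  50.7  14.4] z [0.17 0.17 0.17]
fit [641.32011784  83.87839359] 24.65502621732052
```

```bash

python3 -m creep '[[[-0.01,0,-0.03,0],[-0.03,0,-0.03,0],[-0.03,0,-0.025,0],[-0.03,0,-0.01,0],[-0.03,0,0,0],[-0.02,0,0,0],[0,0,0,0],[0,0,0,0],[0,0,0,0],[0,0,0,0]]]'
cat > bore.py <<'E'
from station import *
from h import *
import sys
c=capture("wrist"); P=fish(c); z=P[...,2]; cv2.imwrite("pics/%s.png"%sys.argv[1],c["color"]); P17=fish(c,.17)
near=(P17[...,0]>.60)&(P17[...,0]<.69)&(P17[...,1]>.045)&(P17[...,1]<.125)
m=near&(z<.164); blob(m,P17,"hole",40)
k,l,s,ce=cv2.connectedComponentsWithStats(m.astype(np.uint8)); i=1+np.argmax(s[1:,4]); l=l==i
p=P17[l][:,:2]; print("cam",c["xyz"],"eef",observe()["eef_pos"],"x",p[:,0].min(),p[:,0].max(),"y",p[:,1].min(),p[:,1].max())
h,_=cv2.findContours(l.astype(np.uint8),0,1); q=max(h,key=len)[:,0]; p=P17[q[:,1],q[:,0],:2]*1000
d=p-p.mean(0); e=c["xyz"][:2]*1000-p.mean(0); p=p[d@e>-3*np.linalg.norm(e)] # rim half on camera's side
from scipy.optimize import least_squares
r=least_squares(lambda v:np.hypot(*(p-v).T)-27,p.mean(0),loss="soft_l1"); print("bore",r.x,np.abs(r.fun).mean(),len(p))
E
python3 bore.py w5
```

```text
time_s: 12.77
eef_pos: [0.5889, 0.0442, 0.3959]
tcp_rot: [-3.142, -0.0, 3.047]
force: [-0.5, 0.6, -1.7]
opening: 0.0449
gripper_force: 31.9
hole [353. 201.] 867 rect [634.8  89.2  51.6  38.1  29.3] z [0.17 0.17 0.17]
cam [0.51047186 0.05101621 0.5387727 ] eef [0.58900097 0.04416338 0.39625245] x 0.6138046028102522 0.6639758159011876 y 0.06175118991585221 0.10812536693115897
bore [641.71365903  84.07334506] 3.4956295165301365 62
```

View pics/w5.png

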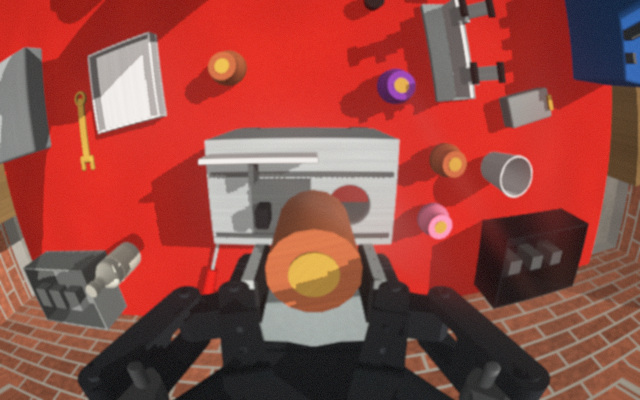

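The held cell (315,260) hides part of the bore at (352,205), so I'll shift left and measure again.

```bash

python3 -m creep '[[[-0.01,-0.025,-0.01,0],[-0.01,-0.025,-0.01,0],[-0.01,-0.02,-0.01,0],[0,0,0,0],[0,0,0,0],[0,0,0,0]]]' | grep eef
python3 bore.py w6
python3 - <<'E'
from h import *
I=cv2.imread("pics/w6.png")
E
```

```text
eef_pos: [0.6126, -0.0281, 0.4261]
hole [396. 175.] 1055 rect [638.5  81.9  50.1  50.4  86. ] z [0.17 0.17 0.17]
cam [ 0.53401166 -0.02127151  0.56894006] eef [ 0.61254022 -0.02779604  0.42605433] x 0.613179378662077 0.6639940258899513 y 0.05672425828138482 0.10669807898483369
bore [640.76967923  83.49085034] 0.626525904902546 59
```

```bash
python3 - <<'E'
from station import *
from h import *
c=capture("wrist"); s=observe(); e=s["eef_pos"]; hsv=cv2.cvtColor(c["color"],cv2.COLOR_BGR2HSV); H,S=hsv[...,0].astype(int),hsv[...,1]
P=fish(c); zt=e[2]+.019; m=(H>18)&(H<32)&(S>90)&(abs(P[...,2]-zt)<.012)&(abs(P[...,0]-e[0])<.05)&(abs(P[...,1]-e[1])<.05)
blob(m,P,"yellow disc",40); q=P[m]; print("eef",e,"disc mid",(q.max(0)+q.min(0))/2, np.median(q[:,2])-e[2])
m=(H>3)&(H<32)&(S>90)&(abs(P[...,2]-zt)<.004)&(abs(P[...,0]-e[0])<.05)&(abs(P[...,1]-e[1])<.05); q=P[m]; blob(m,P,"top",100)
E
python3 go.py 0.6425 0.0835 0.30 174.5
```

```text
yellow disc [313. 274.] 1679 rect [609.3 -28.2  23.1  23.5  29.7] z [0.446 0.447 0.448]
eef [ 0.61254552 -0.02760919  0.42603921] disc mid [ 0.60953102 -0.0283161   0.44701974] 0.020773945838797714
top [313. 269.] 6679 rect [609.4 -28.2  46.1  46.1  42.7] z [0.443 0.446 0.448]
t13.4 pos [ 0.6125 -0.0276  0.426 ] yaw 174.6 j1 -0.26 j6 -0.16 | turn 0.002 then shift -0.0192 0.1135 0.1260
```

```bash

python3 -m creep '[[[-0.007,0.038,0,0],[-0.007,0.038,0,0],[-0.007,0.038,0.02,0],[0,0,0.03,0],[0,0,0.03,0],[0,0,0.03,0],[0,0,0.015,0],[0,0,0,0],[0,0,0,0],[0,0,0,0],[0,0,0,0]]]'
python3 go.py 0.6437 0.0841 0.232 174.5
```

```text
time_s: 14.33
eef_pos: [0.6449, 0.0815, 0.3039]
tcp_rot: [-3.142, 0.003, 3.047]
force: [-0.5, -0.5, -2.2]
opening: 0.0449
gripper_force: 32.0
t14.3 pos [0.6449 0.0815 0.3039] yaw 174.6 j1 -0.08 j6 0.02 | turn 0.001 then shift 0.0014 0.0025 0.0719
```

```bash

python3 -m creep '[[[0.0014,0.0025,0.02,0],[0,0,0.02,0],[0,0,0.02,0],[0,0,0.01,0],[0,0,0,0],[0,0,0,0],[0,0,0,0]]]'
python3 go.py 0.6437 0.0841 0.180 174.5
```

```text
time_s: 14.92
eef_pos: [0.6439, 0.0838, 0.2337]
tcp_rot: [-3.142, 0.002, 3.047]
force: [0.1, 0.2, -0.4]
opening: 0.0445
gripper_force: 32.0
t14.9 pos [0.6439 0.0838 0.2337] yaw 174.6 j1 -0.07 j6 0.02 | turn 0.001 then shift 0.0002 0.0003 0.0537
```

```bash

for i in 1 2 3; do python3 -m creep '[[[0,0,0.006,0],[0,0,0.006,0],[0,0,0.005,0],[0,0,0,0]]]' | grep -E 'eef|^force'; done
```

```text
eef_pos: [0.6426, 0.084, 0.2131]
force: [-0.3, 0.5, -2.1]
eef_pos: [0.6425, 0.084, 0.1959]
force: [0.6, -0.4, -1.5]
eef_pos: [0.6425, 0.084, 0.1791]
force: [-0.5, -0.4, -2.0]
```

```bash

python3 -m creep '[[[0,0,0,0],[0,0,0,0],[0,0,0,0],[0,0,0,0],[0,0,0,0],[0,0,-0.01,0],[0,0,-0.03,0],[0,0,-0.04,0],[0,0,-0.04,0],[0.03,0,-0.04,0],[0.03,-0.01,-0.04,0],[0.01,-0.03,-0.01,0]]]' 0.8
python3 -m creep '[[[0.01,-0.03,0,0],[0,-0.03,0,0],[0,-0.02,0,0],[0,0,0,0],[0,0,0,0]]]' |grep eef
python3 - <<'E'
from station import *
from h import *
c=capture("wrist"); cv2.imwrite("pics/w7.png",cv2.resize(c["color"][60:320,160:560],None,fx=1.5,fy=1.5)); P=fish(c); z=P[...,2]; P17=fish(c,.17)
hsv=cv2.cvtColor(c["color"],cv2.COLOR_BGR2HSV); H,S=hsv[...,0],hsv[...,1]
near=(P17[...,0]>.618)&(P17[...,0]<.66)&(P17[...,1]>.06)&(P17[...,1]<.106)
print("in bore z",np.percentile(z[near],[0,5,20,50,95])); 
blob((H>5)&(H<28)&(S>60)&(z>.056)&(z<.07)&(P[...,0]<.8),P,"celltop",100)
m=near&(H>5)&(H<30)&(S>70); print(m.sum(), P[m].mean(0) if m.any() else "")
E
```

```text
time_s: 16.92
eef_pos: [0.579, 0.0543, 0.3838]
tcp_rot: [3.141, 0.007, 3.051]
force: [0.2, -0.6, 1.6]
opening: 0.0683
gripper_force: 0.0
eef_pos: [0.5626, -0.0279, 0.3775]
in bore z [-0.00194002  0.00046685  0.02137779  0.05853913  0.16778869]
celltop [267.  74.] 751 rect [433.  -84.3  45.4  45.2  43.5] z [0.06  0.063 0.065]
celltop [449. 100.] 156 rect [490.5 188.3  22.2  22.2  53.1] z [0.062 0.064 0.065]
celltop [493. 177.] 470 rect [622.  277.3  46.1  44.6  48.4] z [0.057 0.062 0.064]
celltop [479. 239.] 107 rect [734.8 254.5  25.   22.1  46.6] z [0.062 0.064 0.065]
0
```

View pics/w7.png

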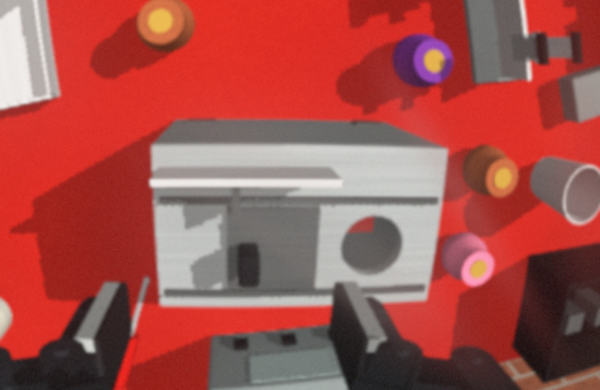

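The bore is clear and the sound cell has gone in. Next is the swollen cell at (0.433,-0.083).

```bash

python3 -m creep '[[[0.03,-0.01,0,0],[0.035,-0.01,0,0],[0.035,-0.01,0.03,0],[0.024,-0.01,0.04,0],[0,-0.003,0.04,0],[0,0,0.04,0],[0,0,0.03,0],[0,0,0,0],[0,0,0,0],[0,0,0,0]]]' 1 30 | grep eef
python3 go.py 0.433 -0.083 0.043 174.5
```

```text
eef_pos: [0.4444, -0.0561, 0.2087]
t18.2 pos [ 0.4444 -0.0561  0.2087] yaw 174.6 j1 -0.42 j6 -0.33 | turn 0.002 then shift 0.0088 -0.0279 0.1657
```

```bash

python3 -m creep '[[[0.009,-0.028,0,0],[0,0,0.03,0],[0,0,0.03,0],[0,0,0,0],[0,0,0,0]]]' | grep eef
python3 go.py 0.433 -0.083 0.043 174.5
python3 - <<'E'
from station import *
from h import *
c=capture("wrist"); P=fish(c); z=P[...,2]; hsv=cv2.cvtColor(c["color"],cv2.COLOR_BGR2HSV); H,S=hsv[...,0].astype(int),hsv[...,1]
blob((H>3)&(H<32)&(S>60)&(z>.057)&(z<.07)&(P[...,0]<.5),P,"celltop",100)
E
```

```text
eef_pos: [0.4323, -0.0833, 0.1478]
t18.6 pos [ 0.4323 -0.0833  0.1478] yaw 174.6 j1 -0.49 j6 -0.39 | turn 0.001 then shift -0.0007 0.0004 0.1048
celltop [313. 205.] 2602 rect [432.5 -84.8  44.9  46.1  83. ] z [0.06  0.063 0.065]
celltop [572. 232.] 202 rect [489.1 188.   21.1  23.8   2.6] z [0.062 0.064 0.065]
```

```bash

python3 -m creep '[[[0,-0.001,0.03,0],[0,0,0.03,0],[0,0,0.025,0],[0,0,0.019,0],[0,0,0,0],[0,0,0,0],[0,0,0,0]]]' | grep eef
python3 -m creep '[[[0,0,0,0],[0,0,0,0],[0,0,0,0],[0,0,0,0],[0,0,0,0],[0,0,0,0],[0,0,0,0],[0,0,0,0]]]' 0 30
python3 -m creep '[[[0,0,-0.02,0],[0,0,-0.03,0],[0,0,-0.03,0],[0,0,-0.03,0],[0,0,0,0],[0,0,0,0]]]'
python3 go.py 0.385 -0.322 0.155 174.5
```

```text
eef_pos: [0.4336, -0.0851, 0.0451]
time_s: 19.93
eef_pos: [0.4325, -0.0846, 0.0433]
tcp_rot: [-3.141, 0.002, 3.047]
force: [-0.6, 1.5, 7.0]
opening: 0.045
gripper_force: 30.0
time_s: 20.43
eef_pos: [0.4328, -0.0849, 0.1539]
tcp_rot: [-3.14, 0.003, 3.047]
force: [0.2, 0.9, -1.9]
opening: 0.0445
gripper_force: 31.6
t20.4 pos [ 0.4328 -0.0849  0.1539] yaw 174.6 j1 -0.49 j6 -0.40 | turn 0.001 then shift 0.0249 -0.2406 -0.0011
```

```bash

python3 -m creep '[[[0.0036,-0.035,0,0],[0.0036,-0.035,0,0],[0.0036,-0.035,0,0],[0.0036,-0.035,0,0],[0.0036,-0.035,0,0],[0.0036,-0.035,0,0],[0.0036,-0.031,0,0],[0,0,0,0],[0,0,0,0],[0,0,0,0],[0,0,0,0]]]'
python3 go.py 0.385 -0.322 0.05 174.5
python3 - <<'E'
from station import *
from h import *
c=capture("wrist"); P=fish(c); z=P[...,2]; S=cv2.cvtColor(c["color"],cv2.COLOR_BGR2HSV)[...,1]
blob((z>.015)&(z<.036)&(S<80)&(P[...,1]<-.15)&(P[...,0]<.55),P,"tray",100)
E
```

```text
time_s: 21.35
eef_pos: [0.3839, -0.3206, 0.1514]
tcp_rot: [3.14, -0.001, 3.048]
force: [0.1, 1.0, -1.3]
opening: 0.0447
gripper_force: 31.8
t21.4 pos [ 0.3839 -0.3206  0.1514] yaw 174.6 j1 -0.96 j6 -0.86 | turn 0.002 then shift -0.0012 -0.0013 0.1014
tray [104. 198.] 2369 rect [ 3.780e+02 -5.510e+02  2.344e+02  4.500e+00  1.000e-01] z [0.016 0.026 0.036]
tray [353. 181.] 2899 rect [ 415.6 -298.4  160.4  150.     1.8] z [0.016 0.029 0.031]
```

```bash

python3 -m creep '[[[-0.001,-0.001,0.03,0],[0,0,0.03,0],[0,0,0.025,0],[0,0,0.013,0],[0,0,0,0],[0,0,0,0],[0,0,0,0]]]' | grep -E "eef|^force"
for i in 1 2; do python3 -m creep '[[[0,0,0.002,0],[0,0,0.0,0],[0,0,0,0]]]' | grep -E "eef|^force"; done
```

```text
eef_pos: [0.3855, -0.3231, 0.0555]
force: [0.2, -0.7, -0.9]
eef_pos: [0.3852, -0.3234, 0.053]
force: [0.7, -0.5, -2.0]
eef_pos: [0.3848, -0.323, 0.0501]
force: [-0.2, -0.4, -1.9]
```

```bash

python3 -m creep '[[[0,0,0.0015,0],[0,0,0.0,0],[0,0,0,0]]]' | grep -E "eef|^force"
python3 -m creep '[[[0,0,0,0],[0,0,0,0],[0,0,0,0],[0,0,0,0],[0,0,-0.01,0],[0,0,-0.03,0],[0,0,-0.04,0],[0,0,-0.04,0],[0,0,-0.04,0],[0,0,-0.04,0]]]' 0.78 | grep -E "eef|^force"
python3 -m creep '[[[0,0,-0.03,0],[0,0,0,0],[0,0,0,0]]]' 1|grep eef
python3 - <<'E'
from station import *
from h import *
c=capture("wrist"); P=fish(c); z=P[...,2]; hsv=cv2.cvtColor(c["color"],cv2.COLOR_BGR2HSV); H,S=hsv[...,0].astype(int),hsv[...,1]
blob((H>3)&(H<32)&(S>60)&(z>.057)&(z<.078)&(P[...,0]<.5)&(P[...,1]<0.1),P,"celltop",100)
c=capture("scene"); P=cloud(c);z=P[...,2]; hsv=cv2.cvtColor(c["color"],cv2.COLOR_BGR2HSV); H,S=hsv[...,0].astype(int),hsv[...,1]
blob((H>5)&(H<28)&(S>60)&(z>.056)&(z<.075)&(P[...,0]>.25)&(P[...,0]<.8),P,"scene celltop",20)
E
python3 go.py 0.622 0.279 0.30 174.5
```

```text
eef_pos: [0.3847, -0.3229, 0.0485]
force: [-0.3, 0.2, -1.6]
eef_pos: [0.3846, -0.3226, 0.2516]
force: [1.1, -0.8, 1.0]
eef_pos: [0.3854, -0.3237, 0.2816]
celltop [315. 168.] 1168 rect [ 384.5 -322.9   44.    45.1   84.1] z [0.063 0.067 0.069]
scene celltop [558.  82.] 379 rect [ 536.8 1141.2  376.4   29.4    8.8] z [0.057 0.065 0.075]
scene celltop [630.  75.] 26 rect [ 687.  1419.9    2.7  188.3    8. ] z [0.057 0.065 0.074]
scene celltop [610.  94.] 20 rect [ 708.9 1263.6    2.3  131.9    8.3] z [0.057 0.062 0.074]
scene celltop [363. 177.] 28 rect [491.1 189.6  18.9  23.4  27.1] z [0.059 0.065 0.069]
scene celltop [408. 192.] 131 rect [624.3 277.8  43.2  49.6  55. ] z [0.057 0.062 0.069]
scene celltop [426. 219.] 38 rect [735.2 254.6  23.3  20.5  71.7] z [0.057 0.064 0.068]
scene celltop [214. 228.] 163 rect [ 387.5 -322.1   43.4   45.1   87.2] z [0.058 0.067 0.072]
t23.9 pos [ 0.3847 -0.3228  0.2784] yaw 174.6 j1 -0.96 j6 -0.86 | turn 0.001 then shift -0.1785 0.6218 -0.0216
```

```bash
python3 - <<'E'
from h import *
c=dict(np.load("pics/w2.npz")); P=fish(c); z=P[...,2]
blob((z>.075)&(z<.092)&(P[...,1]>.2)&(P[...,1]<.45)&(P[...,0]>.5)&(P[...,0]<.72),P,"cuprim",40)
E
python3 -m creep '[[[-0.0112,0.0388,-0.002,0],[-0.0112,0.0388,-0.002,0],[-0.0112,0.0388,-0.002,0],[-0.0112,0.0388,-0.002,0],[-0.0112,0.0388,-0.002,0],[-0.0112,0.0388,-0.002,0],[-0.0112,0.0388,-0.002,0],[-0.0112,0.0388,-0.002,0]]]' | grep eef
python3 -m creep '[[[-0.0112,0.0388,-0.002,0],[-0.0112,0.0388,-0.002,0],[-0.0112,0.0388,-0.002,0],[-0.0112,0.0388,0,0],[-0.0112,0.0388,0,0],[-0.0112,0.0388,0,0],[-0.0112,0.0388,0,0],[-0.0112,0.0388,0,0],[0,0,0,0],[0,0,0,0],[0,0,0,0]]]' | grep eef
python3 go.py 0.6225 0.278 0.20 174.5
```

```text
cuprim [521. 202.] 420 rect [646.8 395.4  75.6  73.9  83.6] z [0.075 0.083 0.086]
eef_pos: [0.5031, -0.0202, 0.2934]
eef_pos: [0.6214, 0.2779, 0.2991]
t25.5 pos [0.6214 0.2779 0.2991] yaw 174.6 j1 0.23 j6 0.32 | turn 0.002 then shift -0.0011 0.0002 0.0991
```

```bash

python3 -m creep '[[[-0.001,0,0.03,0],[0,0,0.04,0],[0,0,0.04,0],[0,0,0.03,0],[0,0,0,0],[0,0,0,0],[0,0,0,0]]]' | grep eef
python3 - <<'E'
from station import *
from h import *
c=capture("wrist"); P=fish(c); z=P[...,2]; hsv=cv2.cvtColor(c["color"],cv2.COLOR_BGR2HSV); H,S=hsv[...,0].astype(int),hsv[...,1]
blob((H>3)&(H<32)&(S>60)&(z>.057)&(z<.07)&(P[...,0]<.8),P,"celltop",100)
E
python3 go.py 0.6225 0.278 0.043 174.5
```

```text
eef_pos: [0.6239, 0.2774, 0.1639]
celltop [190.  53.] 590 rect [490.4 188.8  23.7  23.3  69.1] z [0.062 0.064 0.065]
celltop [315. 196.] 2319 rect [622.6 278.5  45.9  45.5  85.6] z [0.061 0.063 0.065]
celltop [302. 308.] 390 rect [735.1 254.5  23.7  25.   75.5] z [0.062 0.064 0.065]
t26.1 pos [0.6245 0.2777 0.1646] yaw 174.5 j1 0.23 j6 0.32 | turn 0.000 then shift 0.0020 0.0001 0.1216
```

```bash

python3 -m creep '[[[0.002,0.001,0.03,0],[0,0,0.03,0],[0,0,0.03,0],[0,0,0.03,0],[0,0,0,0],[0,0,0,0],[0,0,0,0]]]' | grep eef
python3 -m creep '[[[0,0,0,0],[0,0,0,0],[0,0,0,0],[0,0,0,0],[0,0,0,0],[0,0,0,0],[0,0,0,0],[0,0,0,0]]]' 0 30
python3 -m creep '[[[0,0,-0.02,0],[0,0,-0.04,0],[0,0,-0.04,0],[0,0,-0.04,0],[0,0,-0.04,0],[0,0,-0.04,0],[0,0,-0.04,0],[0,0,0,0],[0,0,0,0]]]'
python3 go.py 0.447 -0.272 0.28 174.5
```

```text
eef_pos: [0.6231, 0.2795, 0.0444]
time_s: 27.38
eef_pos: [0.6221, 0.2793, 0.0424]
tcp_rot: [3.141, 0.002, 3.047]
force: [0.5, 0.0, 5.9]
opening: 0.0445
gripper_force: 30.1
time_s: 28.13
eef_pos: [0.6223, 0.2795, 0.3043]
tcp_rot: [3.14, 0.006, 3.047]
force: [-0.0, -1.0, -2.5]
opening: 0.0449
gripper_force: 31.4
t28.1 pos [0.6223 0.2795 0.3043] yaw 174.6 j1 0.23 j6 0.33 | turn 0.001 then shift 0.1217 -0.5658 0.0243
```

```bash

python3 -m creep '[[[0.0081,-0.0377,0,0],[0.0081,-0.0377,0,0],[0.0081,-0.0377,0,0],[0.0081,-0.0377,0,0],[0.0081,-0.0377,0,0],[0.0081,-0.0377,0,0],[0.0081,-0.0377,0,0],[0.0081,-0.0377,0,0]]]' | grep eef
python3 -m creep '[[[0.0081,-0.0377,0,0],[0.0081,-0.0377,0,0],[0.0081,-0.0377,0,0],[0.0081,-0.0377,0,0],[0.0081,-0.0377,0.02,0],[0.0081,-0.0377,0.03,0],[0.0081,-0.0377,0.03,0],[0,0,0.03,0],[0,0,0.03,0],[0,0,0,0],[0,0,0,0],[0,0,0,0]]]' | grep eef
python3 go.py 0.447 -0.272 0.06 174.5
```

```text
eef_pos: [0.5264, -0.0162, 0.2987]
eef_pos: [0.4507, -0.2597, 0.1714]
t29.8 pos [ 0.4507 -0.2597  0.1714] yaw 174.6 j1 -0.77 j6 -0.68 | turn 0.002 then shift 0.0025 -0.0126 0.1114
```

```bash

python3 -m creep '[[[0.0025,-0.0126,0.03,0],[0,0,0.03,0],[0,0,0.03,0],[0,0,0.02,0],[0,0,0,0],[0,0,0,0],[0,0,0,0]]]' | grep -E "eef|^force"
python3 -m creep '[[[0,0,0.006,0],[0,0,0.005,0],[0,0,0,0],[0,0,0,0]]]' | grep -E "eef|^force"
```

```text
eef_pos: [0.4482, -0.2733, 0.0632]
force: [-0.2, 0.3, -0.3]
eef_pos: [0.4468, -0.2722, 0.0494]
force: [-0.1, -0.3, -1.1]
```

```bash
python3 go.py 0.447 -0.272 0.048 174.5
```

```text
t30.7 pos [ 0.4468 -0.2722  0.0494] yaw 174.6 j1 -0.80 j6 -0.70 | turn 0.001 then shift -0.0002 0.0003 0.0014
```

```bash

python3 -m creep '[[[0,0,0.0015,0],[0,0,0.0,0],[0,0,0,0]]]' | grep -E "eef|^force"
python3 -m creep '[[[0,0,0,0],[0,0,0,0],[0,0,0,0],[0,0,0,0],[0,0,-0.01,0],[0,0,-0.03,0],[0,0,-0.04,0],[0,0,-0.04,0],[0,0,-0.04,0],[0,0,-0.04,0],[0,0,-0.04,0],[0,0,0,0]]]' 0.75 | grep -E "eef|^force"
python3 - <<'E'
from station import *
from h import *
c=capture("wrist"); P=fish(c); z=P[...,2]; hsv=cv2.cvtColor(c["color"],cv2.COLOR_BGR2HSV); H,S=hsv[...,0].astype(int),hsv[...,1]
blob((H>3)&(H<32)&(S>60)&(z>.057)&(z<.078)&(P[...,0]<.55)&(P[...,1]<0.1),P,"celltop",100)
c=capture("scene"); P=cloud(c);z=P[...,2]; hsv=cv2.cvtColor(c["color"],cv2.COLOR_BGR2HSV); H,S,V=[hsv[...,i].astype(int) for i in range(3)]
blob((H>5)&(H<28)&(S>60)&(z>.02)&(z<.075)&(P[...,0]>.25)&(P[...,0]<.8)&(P[...,1]<.5),P,"scene brown",20)
E
python3 go.py 0.635 -0.021 0.29 174.5
```

```text
eef_pos: [0.4468, -0.2723, 0.0479]
force: [0.9, -0.1, -1.0]
eef_pos: [0.4483, -0.2738, 0.2974]
force: [0.4, -0.1, 0.1]
celltop [270. 119.] 1108 rect [ 384.8 -322.5   45.5   43.7   88.2] z [0.064 0.067 0.069]
celltop [316. 164.] 1071 rect [ 447.1 -273.2   44.5   44.5   83.7] z [0.064 0.067 0.069]
scene brown [363. 177.] 28 rect [490.7 190.4  19.5  19.9  19.3] z [0.059 0.064 0.069]
scene brown [426. 219.] 37 rect [735.7 253.8  21.5  21.   75.3] z [0.059 0.065 0.069]
scene brown [215. 232.] 314 rect [ 389.7 -322.2   55.8   54.6   86.7] z [0.023 0.06  0.071]
scene brown [238. 238.] 323 rect [ 453.  -272.5   52.7   57.3    4.9] z [0.022 0.058 0.072]
t32.1 pos [ 0.4475 -0.2729  0.2906] yaw 174.6 j1 -0.80 j6 -0.70 | turn 0.001 then shift -0.1625 0.2687 0.0006
```

Both swollen cells stand in the tray and no brown cells are left outside. Now I shut the gate.

```bash

python3 -m creep '[[[-0.0203,0.0335,0,0],[-0.0203,0.0335,0,0],[-0.0203,0.0335,0,0],[-0.0203,0.0335,0,0],[-0.0203,0.0335,0,0],[-0.0203,0.0335,0,0],[-0.0203,0.0335,0,0],[-0.0203,0.0335,0,0],[0,0,0.02,0],[0,0,0,0],[0,0,0,0],[0,0,0,0]]]' 0.6| grep eef
python3 go.py 0.635 -0.0213 0.184 174.5
```

```text
eef_pos: [0.633, -0.0215, 0.2677]
t33.1 pos [ 0.633  -0.0215  0.2677] yaw 174.5 j1 -0.24 j6 -0.14 | turn 0.000 then shift -0.0020 0.0004 0.0837
```

```bash

python3 -m creep '[[[-0.002,0,0.03,0],[0,0,0.03,0],[0,0,0.02,0],[0,0,0.004,0],[0,0,0,0],[0,0,0,0],[0,0,0,0]]]' | grep -E "eef|^force"
python3 -m creep '[[[0,0,0,0],[0,0,0,0],[0,0,0,0],[0,0,0,0],[0,0,0,0],[0,0,0,0],[0,0,0,0]]]' 0 40
python3 -m creep '[[[0,0.01,0,0],[0,0.01,0,0],[0,0.01,0,0],[0,0.01,0,0],[0,0.01,0,0],[0,0.01,0,0],[0,0.01,0,0],[0,0.009,0,0],[0,0,0,0],[0,0,0,0]]]'
for i in 1 2 3 4; do python3 -m creep '[[[0,0.002,0,0],[0,0.001,0,0],[0,0,0,0]]]' | grep -E 'eef|^force'; done
```

```text
eef_pos: [0.6367, -0.0217, 0.1864]
force: [0.3, -0.5, 0.9]
time_s: 34.23
eef_pos: [0.6363, -0.0211, 0.1848]
tcp_rot: [-3.141, 0.001, 3.047]
force: [-0.1, -0.3, 6.1]
opening: 0.0152
gripper_force: 42.2
time_s: 35.07
eef_pos: [0.6439, 0.0584, 0.1848]
tcp_rot: [3.141, 0.002, 3.048]
force: [-0.5, 2.6, 6.5]
opening: 0.0153
gripper_force: 42.3
eef_pos: [0.644, 0.0604, 0.1848]
force: [-0.3, -0.5, 6.9]
eef_pos: [0.6443, 0.0633, 0.1848]
force: [0.6, -0.5, 5.3]
eef_pos: [0.6444, 0.0635, 0.1849]
force: [-4.3, -14.2, 6.8]
eef_pos: [0.6444, 0.0637, 0.1849]
force: [-7.4, -27.3, 8.2]
```

```bash

python3 -m creep '[[[0,-0.0045,0,0],[0,0,0,0]]]' | grep -E 'eef|^force'
python3 -m creep '[[[0,0,0,0],[0,0,0,0],[0,0,0,0],[0,0,0,0],[0,0,-0.02,0],[0,0,-0.03,0],[0,0,-0.03,0],[0,0,-0.03,-0.06],[0,0,-0.03,-0.06],[0,0,0,-0.06],[0,0,0,0],[0,0,0,0]]]' 0.6 | grep -E 'eef|^force'
python3 -m creep '[[[0,0,0,0],[0,0,0,0],[0,0,0,0]]]' 1 | grep -E 'eef|rot'
python3 go.py 0.474 0.3047 0.30 185
```

```text
eef_pos: [0.6443, 0.0634, 0.1848]
force: [-2.8, -6.4, 6.0]
eef_pos: [0.6441, 0.0653, 0.3231]
force: [0.5, 0.9, -0.5]
eef_pos: [0.6436, 0.0652, 0.3226]
tcp_rot: [3.141, -0.002, -3.057]
t37.5 pos [0.6436 0.0652 0.3226] yaw -175.2 j1 -0.10 j6 -0.19 | turn -0.003 then shift 0.1481 0.2534 0.0226
```

```bash

python3 -m creep '[[[0.019,0.032,0,0],[0.019,0.032,0,0],[0.019,0.032,0,0],[0.019,0.032,0,0],[0.019,0.032,0,0],[0.019,0.032,0,0],[0.019,0.032,0.01,0],[0.015,0.029,0.015,0],[0,0,0,0],[0,0,0,0],[0,0,0,0]]]' | grep eef
cat > clips.py <<'E'
from station import *
from h import *
import sys
c=capture("wrist"); P=fish(c); z=P[...,2]; cv2.imwrite("pics/%s.png"%sys.argv[1],c["color"]); e=observe()["eef_pos"]
b=(abs(P[...,0]-.425)<.14)&(abs(P[...,1]-.30)<.08)&(z<e[2]-.03)
blob(b&(z>.12)&(z<.15),P,"bars",30)
S=cv2.cvtColor(c["color"],cv2.COLOR_BGR2HSV)[...,1]
blob(b&(z>.066)&(z<.074)&(S<90),P,"standstrip",30)
E
python3 clips.py w8; python3 go.py 0.474 0.3047 0.103 185
```

```text
eef_pos: [0.475, 0.3044, 0.2986]
bars [293.  80.] 439 rect [374.9 275.6  32.1  13.3   4.2] z [0.121 0.135 0.137]
bars [341.  81.] 428 rect [371.1 321.2  32.1  13.8   2.9] z [0.121 0.135 0.137]
bars [293. 179.] 399 rect [475.8 283.2  32.5  14.2   3.4] z [0.121 0.135 0.137]
bars [338. 180.] 428 rect [472.2 328.7  32.6  13.7   4.3] z [0.121 0.135 0.137]
standstrip [317.  63.] 44 rect [347.9 296.8  10.    4.7   4.9] z [0.069 0.071 0.071]
standstrip [316. 127.] 297 rect [424.5 301.7  69.1  15.8   4.8] z [0.068 0.07  0.072]
standstrip [315. 191.] 47 rect [504.1 307.9  13.1   5.    4.9] z [0.069 0.07  0.072]
t38.5 pos [0.4755 0.304  0.2989] yaw -175.2 j1 0.34 j6 0.25 | turn -0.003 then shift 0.0014 0.0008 0.1959
```

```bash

python3 -m creep '[[[0.0014,0.0022,0.03,0],[0,0,0.03,0],[0,0,0.03,0],[0,0,0.03,0],[0,0,0.03,0],[0,0,0.02,0],[0,0,0,0],[0,0,0,0],[0,0,0,0]]]' | grep -E 'eef|^force'
python3 go.py 0.474 0.306 0.103 184.5
```

```text
eef_pos: [0.4748, 0.3063, 0.1307]
force: [0.1, -0.0, 0.0]
t39.2 pos [0.4748 0.3063 0.1307] yaw -175.2 j1 0.34 j6 0.26 | turn 0.005 then shift 0.0008 -0.0003 0.0277
```

```bash

python3 -m creep '[[[0.001,0,0.012,0.005],[0,0,0.012,0],[0,0,0.003,0],[0,0,0,0],[0,0,0,0],[0,0,0,0]]]' | grep -E 'eef|^force'
python3 -m creep '[[[0,0,0,0],[0,0,0,0],[0,0,0,0],[0,0,0,0],[0,0,0,0],[0,0,0,0],[0,0,0,0],[0,0,0,0]]]' 0 40
python3 -m creep '[[[0,0,0,0],[0,0,0,0],[0,0,0,0],[0,0,0,0]]]'
```

```text
eef_pos: [0.4726, 0.3067, 0.1021]
force: [0.5, -0.2, -0.8]
time_s: 40.37
eef_pos: [0.4724, 0.3066, 0.1017]
tcp_rot: [-3.141, -0.0, -3.061]
force: [0.2, -0.9, -0.1]
opening: 0.024
gripper_force: 41.3
time_s: 40.7
eef_pos: [0.4724, 0.3065, 0.1017]
tcp_rot: [-3.141, -0.0, -3.061]
force: [-0.0, 0.1, -0.9]
opening: 0.0245
gripper_force: 41.3
```

```bash

python3 -m creep '[[[0,0,-0.01,0],[0,0,-0.02,0],[0,0,-0.02,0],[0,0,-0.03,0],[0,0,-0.03,0],[0,0,-0.04,0],[0,0,-0.04,0],[0,0,-0.03,0],[0,0,-0.02,0],[0,0,0,0],[0,0,0,0]]]' 
python3 -m creep '[[[0,0,0,-0.116],[0,0,0,-0.116],[0,0,0,-0.116],[0,0,0,-0.116],[0,0,0,-0.116],[0,0,0,-0.116],[0,0,0,-0.116],[0,0,0,-0.116],[0,0,0,-0.116],[0,0,0,-0.116],[0,0,0,-0.116],[0,0,0,-0.114]]]' |grep -E 'eef|rot'
python3 go.py 0.5719 0.027 0.36 264.5
```

```text
time_s: 41.62
eef_pos: [0.473, 0.3067, 0.3433]
tcp_rot: [3.141, 0.003, -3.061]
force: [0.1, -0.6, -1.9]
opening: 0.0245
gripper_force: 41.3
eef_pos: [0.4719, 0.3064, 0.34]
tcp_rot: [3.139, -0.001, -1.666]
t42.6 pos [0.4719 0.3064 0.34  ] yaw -95.4 j1 0.34 j6 -1.13 | turn 0.001 then shift 0.2685 -0.1263 -0.0200
```

```bash

python3 -m creep '[[[0.0336,-0.0158,-0.0025,0],[0.0336,-0.0158,-0.0025,0],[0.0336,-0.0158,-0.0025,0],[0.0336,-0.0158,-0.0025,0],[0.0336,-0.0158,-0.0025,0],[0.0336,-0.0158,-0.0025,0],[0.0336,-0.0158,-0.0025,0],[0.0336,-0.0158,-0.0025,0],[0,0,0,0],[0,0,0,0],[0,0,0,0],[0,0,0,0]]]' |grep -E 'eef|rot'
cat > strip.py <<'E'
from station import *
from h import *
import sys
c=capture("wrist"); P=fish(c); z=P[...,2]; cv2.imwrite("pics/%s.png"%sys.argv[1],c["color"]); e=observe()["eef_pos"]; g=c["color"].max(-1).astype(int)
near=(abs(P[...,0]-.568)<.05)&(abs(P[...,1]+.018)<.1)
for lo in (.205,.2085): blob(near&(z>lo)&(z<.214),P,"striptop>%g"%lo,30)
near=(abs(P[...,0]-.645)<.03)&(abs(P[...,1]-.06)<.06)
blob(near&(z>.197)&(z<.214)&(g<70),P,"grip",20)
blob((z>e[2]+.005)&(z<e[2]+.06)&(abs(P[...,0]-e[0])<.06)&(abs(P[...,1]-e[1])<.03)&(g<75),P,"held bars",60)
E
python3 strip.py w9;python3 go.py 0.5719 0.027 0.36 264.5
```

```text
eef_pos: [0.5707, 0.0274, 0.3612]
tcp_rot: [3.14, 0.0, -1.67]
striptop>0.205 [313. 139.] 924 rect [565.2 -17.5 134.3   6.8  84.5] z [0.208 0.21  0.212]
striptop>0.2085 [313. 139.] 900 rect [565.2 -17.5 134.3   6.8  84.4] z [0.209 0.21  0.212]
grip [248. 220.] 353 rect [642.5  61.2  14.3  24.8  85.5] z [0.199 0.207 0.208]
held bars [256. 296.] 5281 rect [594.9  26.1  33.6  47.7  85. ] z [0.377 0.408 0.421]
held bars [372. 297.] 5620 rect [545.1  30.7  32.4  46.6  84.2] z [0.377 0.409 0.421]
t43.7 pos [0.5708 0.0276 0.3614] yaw -95.7 j1 -0.18 j6 -1.65 | turn -0.003 then shift 0.0005 -0.0012 0.0014
```

View pics/w9.png

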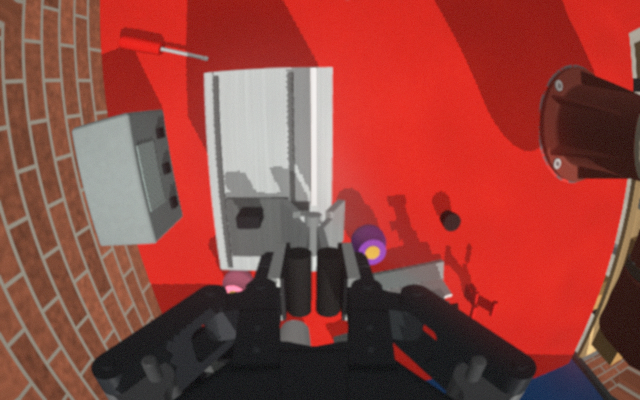

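Held in the gripper, the open jaws at (300,215) and (342,215) straddle the strip at (322,215). I lower the clip onto it.

```bash

python3 -m creep '[[[0.001,0.0007,0.03,0],[0,0,0.03,0],[0,0,0.02,0],[0,0,0,0],[0,0,0,0],[0,0,0,0]]]' |grep -E 'eef|^force'
for i in 1 2 ; do python3 -m creep '[[[0,0,0.008,0],[0,0,0.008,0],[0,0,0.004,0],[0,0,0,0]]]' | grep -E 'eef|^force'; done
python3 go.py 0.5708 0.0266 0.239 264.5
```

```text
eef_pos: [0.5706, 0.0261, 0.2835]
force: [-0.1, -0.2, 0.4]
eef_pos: [0.5701, 0.0256, 0.2606]
force: [1.1, 0.6, -1.9]
eef_pos: [0.5702, 0.0255, 0.2409]
force: [0.9, 0.3, -0.7]
t44.8 pos [0.5702 0.0255 0.2409] yaw -95.8 j1 -0.18 j6 -1.65 | turn -0.005 then shift -0.0011 -0.0005 0.0019
```

```bash

python3 -m creep '[[[0,0,0.002,0],[0,0,0,0],[0,0,0,0]]]' |grep -E 'eef|^force'
python3 -m creep '[[[0,0,0,0],[0,0,0,0],[0,0,0,0],[0,0,0,0],[0,0,0,0],[0,0,0,0],[0,0,0,0],[0,0,0,0]]]' 1 |grep -E 'eef|^force|open'
python3 -m creep '[[[0,0,-0.01,0],[0,0,-0.02,0],[0,0,-0.03,0],[0,0,-0.03,0],[0,0,-0.03,0],[0.0,0,-0.03,0],[0.0,0,0,0],[0,0,0,0],[0,0,0,0]]]' |grep -E 'eef|^force|open'
python3 - <<'E'
from station import *
from h import *
c=capture("side"); cv2.imwrite("pics/s1.png",cv2.resize(c["color"][130:260,190:390],None,fx=4,fy=4,interpolation=cv2.INTER_CUBIC))
c=capture("wrist"); P=fish(c); z=P[...,2]; e=observe()["eef_pos"]; b=(abs(P[...,0]-.57)<.06)&(abs(P[...,1]+.01)<.1)&(z<.30)
blob(b&(z>.245),P,"bars",40)
E
```

```text
eef_pos: [0.5706, 0.0255, 0.2404]
force: [-1.6, 0.2, 5.4]
eef_pos: [0.5705, 0.0255, 0.2398]
force: [-0.4, 0.7, 1.6]
opening: 0.0854
eef_pos: [0.5706, 0.0255, 0.3899]
force: [-0.1, 0.2, -0.5]
opening: 0.0857
bars [290. 192.] 707 rect [590.1  24.9  32.8  19.6  83.9] z [0.247 0.271 0.274]
bars [337. 192.] 689 rect [549.8  28.7  32.6  19.1  85.7] z [0.247 0.271 0.274]
```

View pics/s1.png

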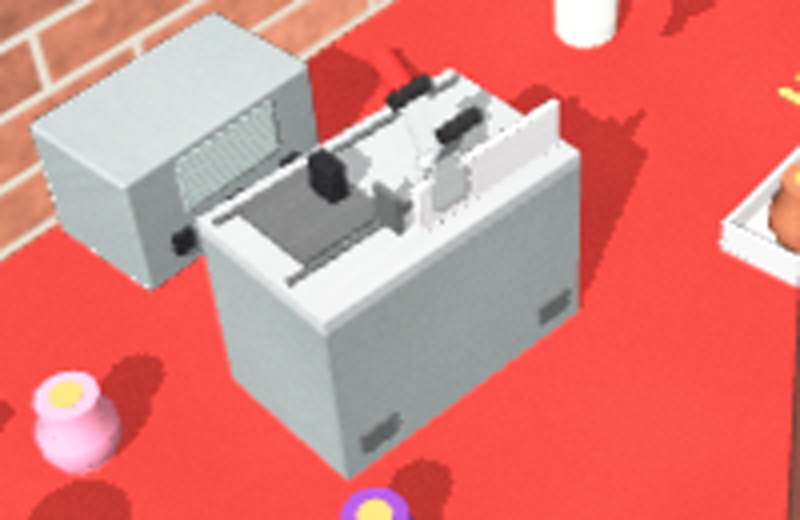

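The first clip bites upright on the strip, with bars at (410,90) and (460,125) in the crop. Its pin is about 16 mm above the strip top, right beside the gate's ear. Second clip next.

```bash

python3 -m creep '[[[0,0,0,0.116],[0,0,0,0.116],[0,0,0,0.116],[0,0,0,0.116],[0,0,0,0.116],[0,0,0,0.116],[0,0,0,0.116],[0,0,0,0.116],[0,0,0,0.116],[0,0,0,0.116],[0,0,0,0.116],[0,0,0,0.12]]]' |grep -E 'eef|rot'
python3 go.py 0.373 0.2984 0.28 184.5
```

```text
eef_pos: [0.57, 0.0256, 0.3886]
tcp_rot: [3.141, -0.002, -3.073]
t47.6 pos [0.57   0.0256 0.3886] yaw -176.1 j1 -0.18 j6 -0.25 | turn -0.010 then shift 0.1750 0.2874 0.1086
```

```bash

python3 -m creep '[[[0.019,0.032,0,-0.01],[0.019,0.032,0,0],[0.019,0.032,0,0],[0.02,0.032,0.01,0],[0.02,0.032,0.015,0],[0.02,0.032,0.015,0],[0.02,0.032,0.015,0],[0.019,0.032,0.02,0],[0.019,0.032,0.02,0],[0,0,0.01,0],[0,0,0,0],[0,0,0,0]]]' |grep -E 'eef|rot'
python3 -m creep '[[[0,0,0,0],[0,0,0,0]]]' |grep -E 'eef|rot'
python3 clips.py w10
python3 go.py 0.373 0.2984 0.18 184.5
```

```text
eef_pos: [0.3722, 0.2968, 0.2845]
tcp_rot: [-3.141, -0.002, -3.057]
eef_pos: [0.3737, 0.2964, 0.2861]
tcp_rot: [3.142, 0.001, -3.059]
bars [293. 182.] 420 rect [374.2 276.   32.4  13.6   4. ] z [0.121 0.135 0.137]
bars [339. 182.] 445 rect [371.1 320.9  33.5  13.9   2.5] z [0.121 0.135 0.137]
standstrip [315. 151.] 89 rect [350.6 293.8  17.9  10.5   4.8] z [0.068 0.07  0.074]
standstrip [315. 230.] 404 rect [453.3 304.4 113.2   6.1   4.2] z [0.069 0.07  0.072]
t48.8 pos [0.3738 0.2964 0.2861] yaw -175.3 j1 0.40 j6 0.31 | turn 0.004 then shift 0.0006 0.0020 0.1061
```

```bash

python3 -m creep '[[[0.0006,0.002,0.03,0.004],[0,0,0.03,0],[0,0,0.03,0],[0,0,0.03,0],[0,0,0.03,0],[0,0,0.02,0],[0,0,0.014,0],[0,0,0,0],[0,0,0,0],[0,0,0,0]]]' | grep -E 'eef|^force'
python3 go.py 0.373 0.2984 0.102 184.5
python3 -m creep '[[[0,0,0,0],[0,0,0,0],[0,0,0,0],[0,0,0,0],[0,0,0,0],[0,0,0,0],[0,0,0,0],[0,0,0,0],[0,0,0,0],[0,0,0,0]]]' 0 40
```

```text
eef_pos: [0.373, 0.2991, 0.1028]
force: [-0.1, -0.3, 0.4]
t49.6 pos [0.373  0.2991 0.1028] yaw -175.5 j1 0.40 j6 0.32 | turn 0.001 then shift 0.0001 -0.0007 0.0008
time_s: 50.48
eef_pos: [0.372, 0.2991, 0.1013]
tcp_rot: [-3.141, -0.0, -3.061]
force: [-0.2, 0.4, -0.5]
opening: 0.0239
gripper_force: 41.3
```

```bash

python3 -m creep '[[[0,0,-0.01,0],[0,0,-0.02,0],[0,0,-0.02,0],[0,0,-0.03,0],[0,0,-0.03,0],[0,0,-0.04,0],[0,0,-0.04,0],[0,0,-0.04,0],[0,0,-0.03,0],[0,0,0,0],[0,0,0,0]]]' | grep -E 'eef|open'
python3 -m creep '[[[0,0,0,-0.116],[0,0,0,-0.116],[0,0,0,-0.116],[0,0,0,-0.116],[0,0,0,-0.116],[0,0,0,-0.116],[0,0,0,-0.116],[0,0,0,-0.116],[0,0,0,-0.116],[0,0,0,-0.116],[0,0,0,-0.116],[0,0,0,-0.118]]]' |grep -E 'eef|rot'
python3 go.py 0.5653 -0.0292 0.39 264.5
```

```text
eef_pos: [0.3726, 0.2994, 0.3638]
opening: 0.024
eef_pos: [0.3714, 0.2989, 0.36]
tcp_rot: [3.14, -0.001, -1.662]
t52.4 pos [0.3714 0.2989 0.36  ] yaw -95.2 j1 0.40 j6 -1.08 | turn 0.005 then shift 0.3080 -0.2244 -0.0300
```

```bash

python3 -m creep '[[[0.0308,-0.0224,-0.006,0.005],[0.0308,-0.0224,-0.006,0],[0.0308,-0.0224,-0.006,0],[0.0308,-0.0224,-0.006,0],[0.0308,-0.0224,-0.006,0],[0.0308,-0.0224,0,0],[0.0308,-0.0224,0,0],[0.0308,-0.0224,0,0],[0.0308,-0.0224,0,0],[0.0308,-0.0224,0,0],[0,0,0,0],[0,0,0,0]]]' |grep -E 'eef|rot'
python3 -m creep '[[[0,0,0,0],[0,0,0,0]]]' |grep -E 'eef|rot'
python3 go.py 0.5653 -0.0292 0.29 264.5
python3 strip.py w11
```

```text
eef_pos: [0.5638, -0.0316, 0.3889]
tcp_rot: [3.138, 0.001, -1.675]
eef_pos: [0.5632, -0.029, 0.3913]
tcp_rot: [3.141, 0.0, -1.671]
t53.6 pos [ 0.5632 -0.029   0.3913] yaw -95.8 j1 -0.28 j6 -1.75 | turn -0.005 then shift 0.0000 -0.0021 0.1013
striptop>0.205 [312. 166.] 492 rect [563.5 -38.7  92.4   5.5  84.3] z [0.209 0.21  0.212]
striptop>0.2085 [312. 166.] 486 rect [563.5 -38.7  92.4   5.5  84.3] z [0.209 0.21  0.212]
grip [254. 254.] 224 rect [642.6  61.5  15.2  23.8  84.1] z [0.199 0.207 0.208]
held bars [257. 295.] 5223 rect [587.  -31.   32.2  47.   85.9] z [0.407 0.438 0.451]
held bars [371. 297.] 5541 rect [537.5 -26.4  32.5  46.2  84.5] z [0.407 0.439 0.451]
```

```bash

python3 -m creep '[[[0,-0.002,0.03,0],[0,0,0.03,0],[0,0,0.03,0],[0,0,0.015,0],[0,0,0,0],[0,0,0,0],[0,0,0,0]]]' |grep -E 'eef|^force'
for i in 1 2 ; do python3 -m creep '[[[0,0,0.008,0],[0,0,0.008,0],[0,0,0.004,0],[0,0,0,0]]]' | grep -E 'eef|^force'; done
python3 go.py 0.5653 -0.0292 0.239 264.5
```

```text
eef_pos: [0.566, -0.0297, 0.2883]
force: [-1.1, 0.7, -1.3]
eef_pos: [0.5654, -0.03, 0.2651]
force: [-0.3, 0.6, -0.4]
eef_pos: [0.5652, -0.03, 0.2448]
force: [-0.7, -0.3, -0.5]
t54.9 pos [ 0.5652 -0.03    0.2448] yaw -95.8 j1 -0.28 j6 -1.75 | turn -0.006 then shift -0.0008 -0.0001 0.0058
```

```bash

python3 -m creep '[[[0,0,0.003,0],[0,0,0.0015,0],[0,0,0,0],[0,0,0,0]]]' |grep -E 'eef|^force'
python3 -m creep '[[[0,0,0,0],[0,0,0,0],[0,0,0,0],[0,0,0,0],[0,0,0,0],[0,0,0,0],[0,0,0,0],[0,0,0,0]]]' 1 |grep -E 'eef|^force|open'
python3 -m creep '[[[0,0,-0.01,0],[0,0,-0.02,0],[0,0,-0.03,0],[0,0,-0.03,0],[0,0,-0.03,0],[0.0,0,-0.03,0],[0.0,0,0,0],[0,0,0,0],[0,0,0,0]]]' |grep -E 'eef|^force|open'
python3 - <<'E'
from station import *
from h import *
c=capture("wrist"); P=fish(c); z=P[...,2]; b=(abs(P[...,0]-.57)<.06)&(abs(P[...,1]+.01)<.1)&(z<.30)
blob(b&(z>.245),P,"bars",40); blob(b&(z>.208)&(z<.213),P,"strip",40)
g=c["color"].max(-1); blob((abs(P[...,0]-.645)<.03)&(abs(P[...,1]-.06)<.06)&(z>.197)&(z<.214)&(g<70),P,"grip",20)
E
```

```text
eef_pos: [0.5658, -0.0302, 0.242]
force: [-0.3, 0.3, -0.1]
eef_pos: [0.5658, -0.0302, 0.2419]
force: [0.7, -0.1, -0.4]
opening: 0.0858
eef_pos: [0.5659, -0.0302, 0.3919]
force: [-0.6, -0.2, -0.3]
opening: 0.0855
bars [291. 192.] 724 rect [583.9 -31.4  32.8  19.8  84.8] z [0.247 0.273 0.276]
bars [337. 191.] 718 rect [545.2 -27.5  32.6  20.   86.4] z [0.246 0.273 0.276]
bars [293. 246.] 594 rect [589.7  24.5  32.7  19.1  86.7] z [0.246 0.27  0.274]
bars [336. 246.] 614 rect [549.5  28.4  33.   19.4  84. ] z [0.246 0.27  0.274]
strip [314. 146.] 275 rect [559.7 -64.3  40.6  14.8  83.4] z [0.209 0.21  0.212]
strip [315. 209.] 107 rect [569.    5.3  14.7  20.   12.7] z [0.208 0.21  0.213]
grip [258. 254.] 282 rect [642.2  60.8  15.4  24.8  83.9] z [0.198 0.207 0.208]
```

```bash
python3 - <<'E'
from station import *
from h import *
c=capture("side"); cv2.imwrite("pics/s2.png",cv2.resize(c["color"][120:380,130:450],None,fx=2.3,fy=2.3,interpolation=cv2.INTER_CUBIC))
E
```

```text
(no output)
```

View pics/s2.png

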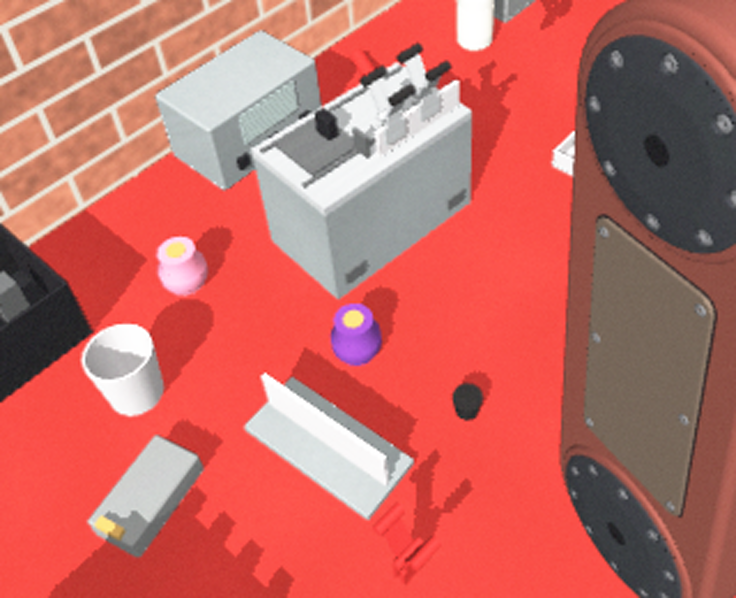

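Both clips stand upright on the strip at (395,115) and (430,90), the gate is shut, and the bystanders and decoys have not moved. I'm handing in.

```bash
python3 -c "
from station import *
print(finish_job())"
```

```text
the job is handed in; nothing more can be done
None
```

The job is handed in: the sound cell is in the chute, the two swollen cells are in the tray, and the gate is shut with both clips biting upright on the strip. I judged the cells by sight instead of trying the swollen ones in the bore, and the clips bit with their pins about 17 and 19 mm above it.

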